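# Re-fix the slipping vent knob on its flatted spindle with the wing key

### The arm

A 6-joint arm with a two-finger parallel gripper is mounted at the origin on the work surface. World frame = base frame: x ahead of the robot, y to its left, z up, the work surface at z = 0. Lengths are in mm, angles in degrees, forces in N, time in s.
With the tool pointing down it reaches from about 300 to 850 mm from the base axis. Payload 4.2 kg.
Tool frame: the origin (TCP) lies on the centre line of the jaws, within the pads' length; the fingertips stand 11 mm ahead of it and the grasp point (between the pads) lies 8 mm behind it; z points along the fingers, y is the direction in which the jaws open and shut (so a half turn about z gives the same grasp; the last joint's range is limited). The gripper opens to 91 mm and grips with 3 to 60 N. Pads are 32 mm wide; open, the fingers measure 118 mm over their backs; the gripper's body (76 mm by 178 mm) begins 60 mm behind the grasp point.
Start: joints at [-1.146, 18.312, 89.639, -0, 72.044, -1.146], TCP at [575.015, 0, 224.976] pointing down, gripper open.
Joint ranges: [-177.97, 177.97], [-48.28, 115.42], [12.27, 149.76], [-77.06, 257.06], [2.81, 150.46], [-146.56, 146.56]. Speed limits (degrees/s): [147.25, 147.25, 180, 180, 180, 180].

### API

Orientations are given as [roll, pitch, yaw] about the fixed x, y, z axes, in that order (R = Rz(yaw) Ry(pitch) Rx(roll)).
In Python, from workcell import env, grab_frame gives the robot as it stands. The module is installed in compiled form; this text tells all that it offers.
- The arm moves only by the tool arm_command, never from a script. Its argument "series" is one flat list of numbers, 6 for each row, row after row: the shift along the world's x, y, z each as a share of 400 mm, from -1 to 1, then the turn, a rotation vector about the world's x, y, z each as a share of 45 degrees, from -1 to 1. A call has 1 to 20 rows; each row shifts and turns the commanded pose from where the row before left it; what a row does not reach is not made up. A row lasts 1/12 s, in which the tool goes at most 41.7 mm and 7.16 degrees, less where a joint would pass 70% of its speed; a pose out of reach is approached as far as the arm can. A call with a number of a shift or a turn outside -1 to 1 is refused whole. A call with a gripper value outside its range is refused whole. "hand" is the opening, from 0 (shut) to 1 (fully open), set as the call begins (left out, the last holds). The fingers move at their own pace and stop on an object; "newtons" is the grip in N (left out, the last holds). Time passes only in rows, so rows that do not move let the fingers close. It gives the time, the measured TCP pose, the force and the opening at its end, in the units of the state.
- env.state(): the state, without advancing time (a new reading comes with each control period).
- grab_frame(name): name is "scene" or "side" or "wrist"; returns a dict with "frame" (400x640x3 uint8, red, green, blue), "intrinsics" (3x3 intrinsics, pixels), "R" (3x3) and "t" (3): a world point X has camera coordinates R X + t; the wrist camera has in their place "tool_from_camera" (4x4, takes a point from camera to tool coordinates, whose origin is the TCP and whose axes are the flange's). Camera axes: x right, y down, z forward; pixel columns grow to the right and rows downward; lengths in mm; the calibration is good to about 2 mm. A picture is of the moment at which its call begins: read the wrist's pose just before it. There is no depth.
- env.job_done(): hands the job in, once; it reports no verdict.
The state is a dict: "time_s": time; "qpos": joint angles; "qvel": joint speeds; "effort": joint torques, N m; "ee_pos": TCP position; "ee_rot": TCP orientation; "force": force on the tool from outside, world axes, zero at the start; "torque": the same for the moment, N m; "gripper_width": finger opening in mm.
Only numpy, scipy, OpenCV 4.12 (cv2) and the standard library are available. Lean on these libraries where they do the work, as an engineer would, in place of code of your own. Each camera call takes 0.05 s, during which the arm holds its last target.

### The job

The round vent knob has worked loose and slips on its spindle: first turn the knob until its square-headed brass set screw squarely faces the flat of the spindle. Then fetch the orange wing key lying across the clay trough, set its socket fully down over the screw head and let go of it there, take it again from above and turn it clockwise until the screw is tight on the flat. Finally lift the key off and put it down on the steel ledge or back in the trough, leaving the dill pot, jar and seed dispenser as they stand.

Things in the scene. Friction and masses are not known exactly. Their poses are not given: they have to be found in the camera images.
- ledge: Fixed stainless ledge tray, 460 (x) by 960 (y) mm, origin at its centre under its base; its floor is 6 mm above the work surface, with 16 mm high lips and a 60 mm high upstand along its far (+x) edge. Everything stands on its floor.
- vent: Fixed vent unit on the ledge; origin on the ledge under the set screw. Its x axis is level along the spindle, from the knob (nearest the robot) to the duct. The spindle's axis is 80 mm above this origin. The white duct, 110 x 114 mm and 108 mm high, open over an aluminium damper blade, begins 42 mm behind the origin along x; its dark bearing (38 mm wide) stands 10 mm out of it.
- flat (a point): Point on the spindle's flat where the set screw should press. x runs along the spindle towards the duct, z is the outward normal of the flat. The spindle is a dark level steel bar, 20 mm diameter, with one bright white flat 1.6 mm deep, 11 mm wide, along its full length; its axis is 8.4 mm below this point. It shows 14 mm in front of the knob's face and 18 mm between hub and bearing.
- spindle (a joint): Angle of the spindle about its x axis (rad): 0 when the flat faces straight up, positive when it leans to the right as seen from the robot along the spindle. Stiff (0.3 N m); the loose knob does not turn it. Once the screw is tight, knob and spindle turn together.
- knob (a joint): Angle of the knob about the same axis, same sign (rad): 0 when the set screw points straight up, positive when it leans to the right seen from the robot. It turns on the spindle with 0.12 N m of friction and stays where it is left. The screw faces the flat when knob equals spindle.
- knob_center (a point): Centre of the black knob disc on the spindle's axis: 64 mm diameter, 14 mm thick, 37 mm nearer the robot than the screw. From above it can be pinched across its thickness at the rim and carried round in an arc. Behind it is its aluminium hub (the collar), 40 mm diameter, 44 mm long. Axes turn with the knob: x along the spindle, z the way the set screw points.
- screw_top (a point): Centre of the outer end of the square-headed set screw, 42 mm from the spindle's axis: brass head 10 x 10 mm, its last 3 mm 7 x 7 mm; head and neck stand 22 mm out of the hub, 30 mm behind the disc's back. z points outward along the screw, x and y are square to its sides (at the start x runs along the spindle). Tightening moves it in by about 2 mm.
- screw (a joint): Turn of the set screw (rad), 0 at the start, growing clockwise seen from outside (tightening). Coarse thread, 0.1 N m of friction. If it faces the flat it comes up tight at about 2.3 and ends hard at 2.45; against the round of the spindle it jams at about 0.4 to 1. It stays where it is left.
- key_center (a point): Middle of the wing key, 110 mm long, about 100 g, lying level across the trough, 55 mm above the work surface. x points to its socket mouth, y along its wings, z up as it lies. From the handle end: orange wing grip 34 long, 44 wide (y), 18 mm thick (z); steel shank 14 x 14 mm square, from 21 mm on the handle side of this point to 31 mm on the other; socket 18 x 18 mm outside, 24 long.
- key_mouth (a point): Centre of the key's socket mouth, 55 mm from key_center along x. The socket is a square hole 11 mm wide with sides along y and z, 19 mm deep, flared to 16 mm at the mouth. It fits the screw head at any of four quarter turns and stands by itself, leaning up to 0.15 rad in its play; fully on, key_center is 36 mm out from screw_top along the screw.
- trough: Clay seedling trough, empty, about 0.9 kg, standing on the ledge: 88 mm (x, the key lies this way across it) by 150 mm (y), 40 mm high, walls and floor 8 mm; origin at the centre of its underside.
- dill_pot: Bystander: white ceramic pot of dill with a bamboo marker, 84 mm wide and 85 mm high (fronds to 170 mm), on its silicone base; origin at the centre of its underside.
- pot_base: Bystander: green silicone disc 110 mm wide, 10 mm high under the dill pot; origin at the centre of its underside.
- jar: Bystander: closed glass jar 68 mm wide, 95 mm high; origin at the centre of its underside.
- dispenser: Bystander: clear seed dispenser with a green button, 62 mm wide, 101 mm high; origin at the centre of its underside.
Things that resemble listed ones, but are neither listed nor needed, are in the scene too. What is shaped like the part that bears key_center but red or turquoise is not meant.

How it is judged:
By the outcome, as a careful person would: the job done as asked, in the order asked, and still so for the second after the job is handed in, with the robot touching nothing.
It also fails if it takes over 72 s, if anything falls off the work surface, if the arm or the gripper's body presses on something with over 40 N, if the wrist force passes 120 N, or if a joint passes its speed limit or range.

## Working session

There is one attempt and no reset: what is moved stays moved. The work goes in short steps, Python scripts to look and compute and a tool call to move; the robot and the scene stay as the last step left them, time stands still between calls to the robot, and variables do not carry over. Pictures are saved under pics/ and viewed, and the job is handed in when it is done.

Besides the shell and the picture viewer there is one more tool, called after "Call:" as name(argument=value, ...) on one line, values as JSON. arm_command: Moves the arm, as the interface text tells. Shift numbers are shares of 400 mm and turn numbers shares of 45 degrees, none past 1 either way. Its arguments: {"type":"object","properties":{"series":{"type":"array"},"hand":{"type":"number"},"newtons":{"type":"number"}},"required":["series"]}

```bash
mkdir -p pics
cat > h.py <<'E'
from workcell import env, grab_frame
import numpy as np, cv2
def save(im,name): cv2.imwrite('pics/'+name+'.png', im[:,:,::-1])
def crop(im,u0,v0,u1,v1,k,name):
    c=cv2.resize(im[v0:v1,u0:u1],None,fx=k,fy=k,interpolation=cv2.INTER_CUBIC); save(c,name)
def ray(f,u,v):
    K=f['intrinsics'];R=f['R'];t=f['t']
    d=R.T@np.linalg.inv(K)@np.array([u,v,1.]); c=-R.T@t
    return c,d/np.linalg.norm(d)
def onz(f,u,v,z):
    c,d=ray(f,u,v); return c+d*(z-c[2])/d[2]
def proj(f,X):
    p=f['R']@np.asarray(X,float)+f['t']; p=f['intrinsics']@p; return p[:2]/p[2]
def tri(f1,p1,f2,p2):
    c1,d1=ray(f1,*p1);c2,d2=ray(f2,*p2)
    s=np.linalg.lstsq(np.stack([d1,-d2],1),c2-c1,rcond=None)[0]
    a=c1+d1*s[0];b=c2+d2*s[1]; return (a+b)/2,np.linalg.norm(a-b)
E
python3 - <<'E'
from h import *
import pickle
for n in ['scene','side','wrist']:
    st=env.state(); f=grab_frame(n); save(f['frame'],n+'0'); pickle.dump((st,f),open(n+'0.pkl','wb'))
    for k in f:
        if k!='frame': print(n,k,np.round(f[k],3).tolist())
print(env.state())
E
```

```text
scene intrinsics [[489.548, 0.0, 318.635], [0.0, 489.548, 199.001], [0.0, 0.0, 1.0]]
scene R [[-0.763, 0.646, -0.013], [0.495, 0.572, -0.654], [-0.415, -0.506, -0.756]]
scene t [438.204, -102.478, 1742.376]
side intrinsics [[450.671, 0.0, 315.5], [0.0, 450.671, 197.108], [0.0, 0.0, 1.0]]
side R [[0.734, -0.679, -0.013], [-0.419, -0.438, -0.795], [0.534, 0.589, -0.606]]
side t [-383.536, 228.801, 1302.207]
wrist intrinsics [[292.376, 0.0, 321.245], [0.0, 292.376, 199.902], [0.0, 0.0, 1.0]]
wrist tool_from_camera [[0.001, -0.966, -0.26, 73.479], [1.0, 0.001, -0.0, 0.644], [0.0, -0.26, 0.966, -159.579], [0.0, 0.0, 0.0, 1.0]]
{'time_s': 0.15, 'qpos': array([-1.14356912e+00,  1.83418293e+01,  8.96874395e+01, -6.29936655e-04,
        7.20410069e+01, -1.14792286e+00]), 'qvel': array([-0.1411906 , -0.16004407, -0.24149153, -0.03939523, -0.0157702 ,
        0.02609066]), 'effort': array([-5.72294630e-04, -4.12774551e+01, -2.32154489e+01,  7.26667210e-02,
        4.33494255e-02, -9.00343002e-05]), 'ee_pos': array([5.74672900e+02, 2.74483745e-02, 2.24347126e+02]), 'ee_rot': array([-1.79929726e+02, -8.08996056e-04,  9.00045478e+01]), 'force': array([ 0.07874753,  0.52324942, -0.42810201]), 'torque': array([-0.01253938, -0.0164487 , -0.03005734]), 'gripper_width': 90.87631218149991}
```

View pics/scene0.png

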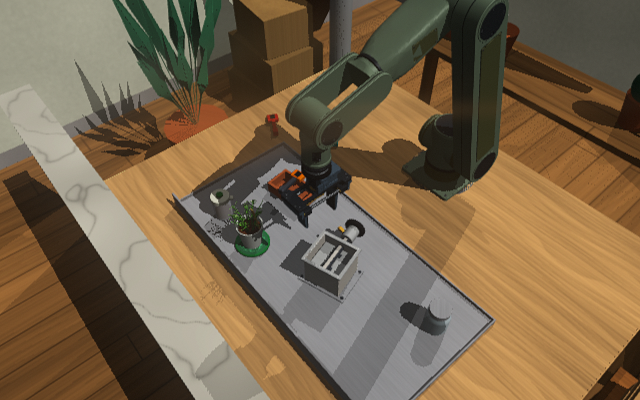

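View pics/side0.png

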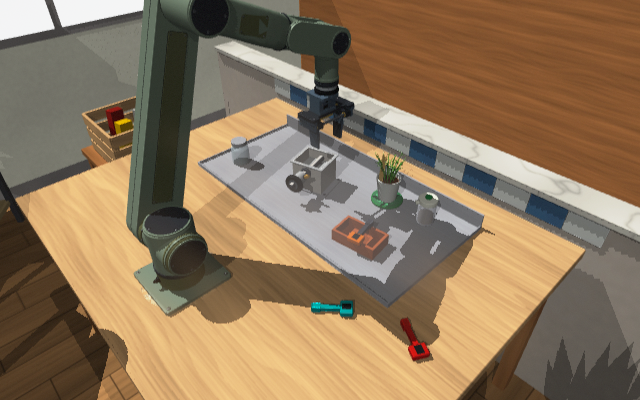

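View pics/wrist0.png

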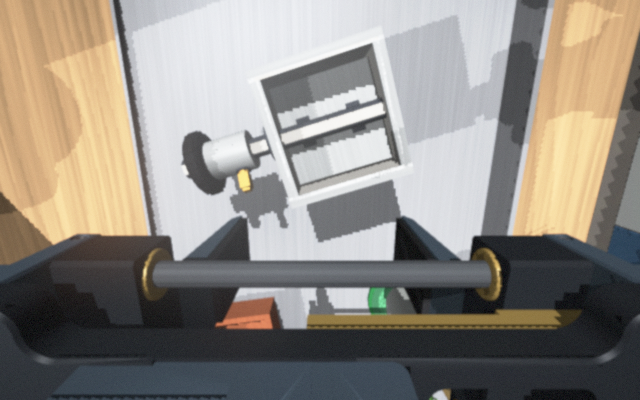

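Run:
```python
from h import *
import pickle
s,f=pickle.load(open('side0.pkl','rb')); crop(f['frame'],270,140,400,260,6,'sidec')
s,f=pickle.load(open('scene0.pkl','rb')); crop(f['frame'],250,150,380,300,4,'scenec')
s,f=pickle.load(open('wrist0.pkl','rb')); crop(f['frame'],160,20,420,210,3,'wristc')
```

```text
(no output)
```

View pics/sidec.png

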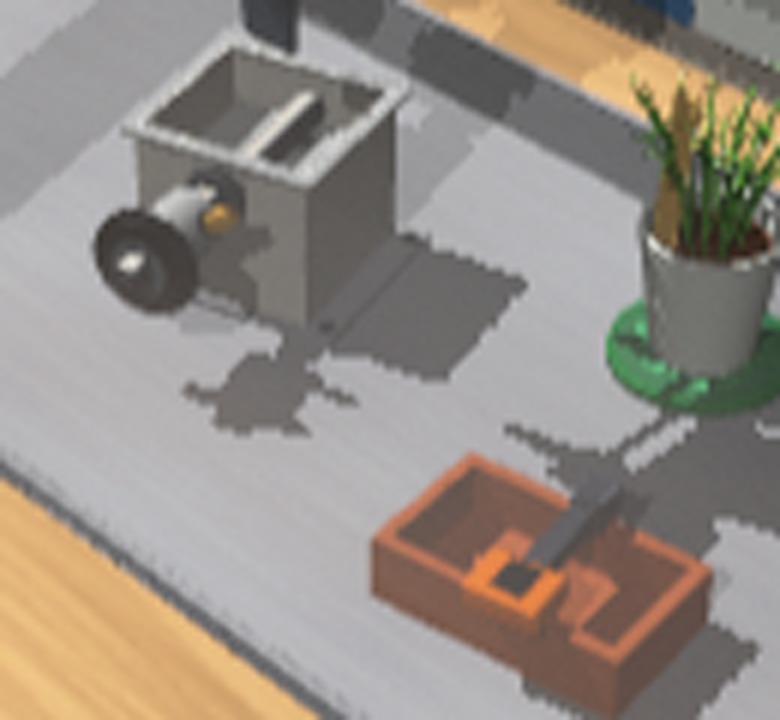

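View pics/scenec.png

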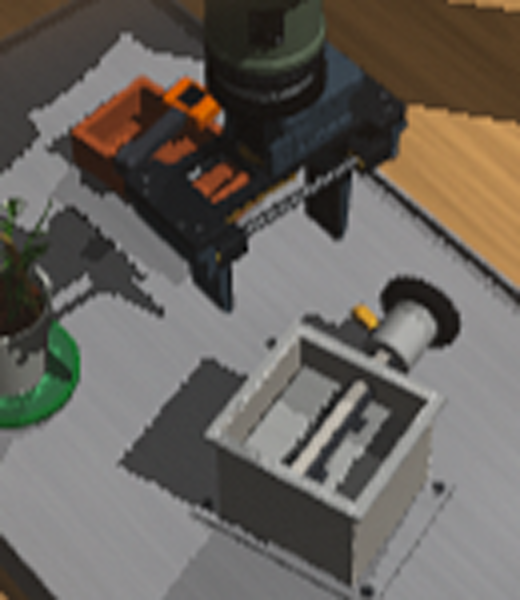

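View pics/wristc.png

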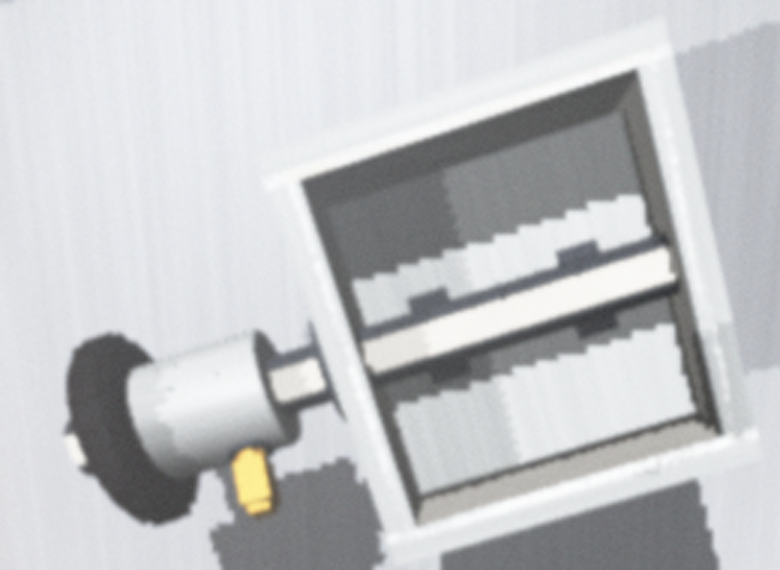

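```bash
cat >> h.py <<'E'
from scipy.spatial.transform import Rotation as Ro
def wf(st,f):
    Rt=Ro.from_euler('xyz',st['ee_rot'],degrees=True).as_matrix()
    T=np.eye(4);T[:3,:3]=Rt;T[:3,3]=st['ee_pos']
    W=T@f['tool_from_camera']; f=dict(f); f['R']=W[:3,:3].T; f['t']=-f['R']@W[:3,3]; return f
def wgrab(name):
    st=env.state(); f=grab_frame('wrist'); save(f['frame'],name); f=wf(st,f)
    import pickle; pickle.dump((st,f),open(name+'.pkl','wb')); return f
E
python3 - <<'E'
from h import *
import pickle
s,f=pickle.load(open('wrist0.pkl','rb')); f=wf(s,f)
P=[(265,180),(662,22),(757,437),(388,550)]
Q=[onz(f,160+x/3,20+y/3,114) for x,y in P]
for q in Q: print(np.round(q,1))
for i in range(4):
    d=Q[(i+1)%4]-Q[i]; print(np.linalg.norm(d), np.degrees(np.arctan2(d[1],d[0])))
yaw=None
for p in [(270,385),(320,370),(365,358),(672,262),(257,512),(250,455)]:
    print(p,np.round(onz(f,160+p[0]/3,20+p[1]/3,86),1))
ss,fs=pickle.load(open('side0.pkl','rb'))
sc,fc=pickle.load(open('scene0.pkl','rb'))
# duct check by tri
for p in [(135,130),(232,42),(408,88),(305,185)]:
    print('side duct',np.round(onz(fs,270+p[0]/6,140+p[1]/6,114),1))
# key via side: grip centre & socket end at z=55
for p in [(515,575),(610,490),(535,560)]:
    print('key',np.round(onz(fs,270+p[0]/6,140+p[1]/6,60),1))
for p in [(375,540),(475,460),(710,575),(610,655)]:
    print('trough',np.round(onz(fs,270+p[0]/6,140+p[1]/6,46),1))
print('key scene',np.round(onz(fc,250+195/4,150+97/4,60),1))
E
```

```text
[512.2 107.8 114. ]
[623.9 148.3 114. ]
[659.3  33.9 114. ]
[544.4  -2.5 114. ]
118.86910075797346 19.950034200584895
119.81260854125972 -72.79443066769392
120.52675168423065 -162.43070766876556
114.9000484862446 106.31215655342756
(270, 385) [503.2  47.1  86. ]
(320, 370) [520.2  52.1  86. ]
(365, 358) [535.4  56.   86. ]
(672, 262) [635.9  86.6  86. ]
(257, 512) [495.9   3.3  86. ]
(250, 455) [494.8  23.4  86. ]
side duct [513.4 106.1 114. ]
side duct [620.2 140.3 114. ]
side duct [660.   28.7 114. ]
side duct [545.5  -3.7 114. ]
key [ 438.3 -268.9   60. ]
key [ 521.1 -258.1   60. ]
key [ 453.7 -268.2   60. ]
trough [ 417.6 -191.2   46. ]
trough [ 500.8 -182.2   46. ]
trough [ 521.  -326.3   46. ]
trough [ 441.3 -330.1   46. ]
key scene [ 431.3 -271.6   60. ]
```

Call:
arm_command(series=[-0.025,0.003,-0.009,0,0,0.149,-0.025,0.003,-0.009,0,0,0.149,-0.025,0.003,-0.009,0,0,0.149,-0.025,0.003,-0.009,0,0,0.149,-0.025,0.003,-0.009,0,0,0.149,-0.025,0.003,-0.009,0,0,0.149,-0.025,0.003,-0.009,0,0,0.149,-0.025,0.003,-0.009,0,0,0.149,-0.025,0.003,-0.009,0,0,0.149,-0.025,0.003,-0.009,0,0,0.149,-0.025,0.003,-0.009,0,0,0.149,-0.025,0.003,-0.009,0,0,0.149,-0.025,0.003,-0.009,0,0,0.149,-0.025,0.003,-0.009,0,0,0.149,-0.025,0.003,-0.009,0,0,0.149,-0.025,0.003,-0.009,0,0,0.149,0,0,0,0.04,-0.133,0,0,0,0,0.04,-0.133,0,0,0,0,0.04,-0.133,0,0,0,0,0.04,-0.133,0])

```text
time_s: 1.82
ee_pos: [415.0, 19.1, 167.9]
ee_rot: [-179.6, 25.3, -162.6]
force: [0.2, 1.3, 0.2]
gripper_width: 91.5
```

Run:
```python
from h import *
f=wgrab('w1'); s=env.state(); print(s['time_s'],s['ee_pos'],s['ee_rot'],s['qpos'])
f=grab_frame('side'); save(f['frame'],'side1'); import pickle; pickle.dump(f,open('side1.pkl','wb'))
f=grab_frame('scene'); save(f['frame'],'scene1'); pickle.dump(f,open('scene1.pkl','wb'))
crop(f['frame'],240,140,380,300,4,'scene1c')
```

```text
1.8667 [408.95403143  19.32276096 164.44408192] [-179.84386519   25.03396389 -162.69059418] [  -6.63549235   -3.76184091  130.96712239   19.15936855   31.04398639
 -128.48487839]
```

View pics/w1.png

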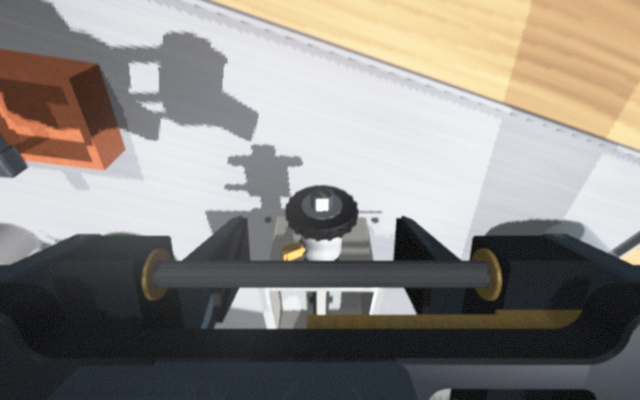

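View pics/scene1c.png

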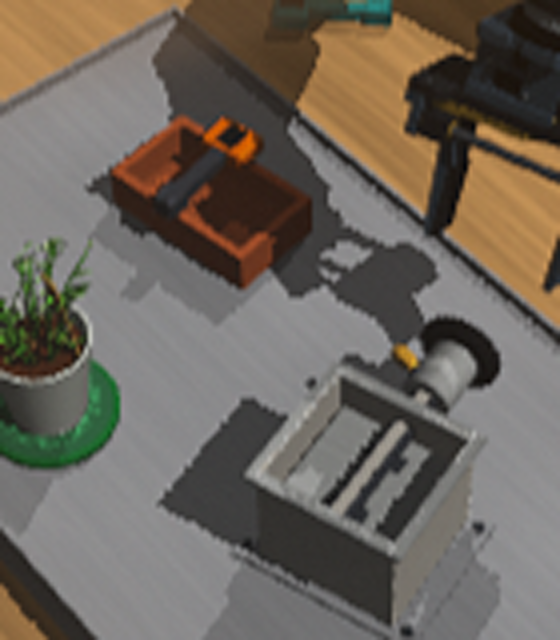

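Run:
```python
from h import *
import pickle
s,f=pickle.load(open('w1.pkl','rb')); crop(f['frame'],270,175,370,275,8,'w1c')
print(f['intrinsics'][0])
for k in [(455,30,86),(490,40,86)]: print(proj(f,k))
```

```text
[292.37642891   0.         321.24485341]
[319.97009772 208.01189389]
[319.21139097 235.70023642]
```

View pics/w1c.png

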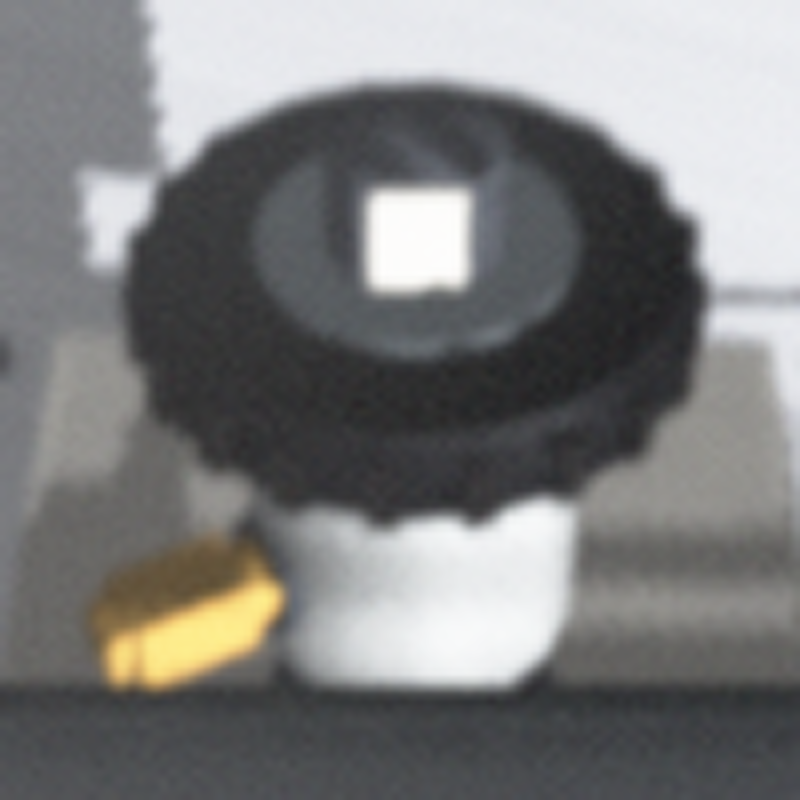

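Run:
```python
from h import *
import pickle
s,f=pickle.load(open('wrist0.pkl','rb')); crop(f['frame'],175,110,275,200,8,'w0a'); crop(f['frame'],270,85,400,170,6,'w0b')
```

```text
(no output)
```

View pics/w0a.png

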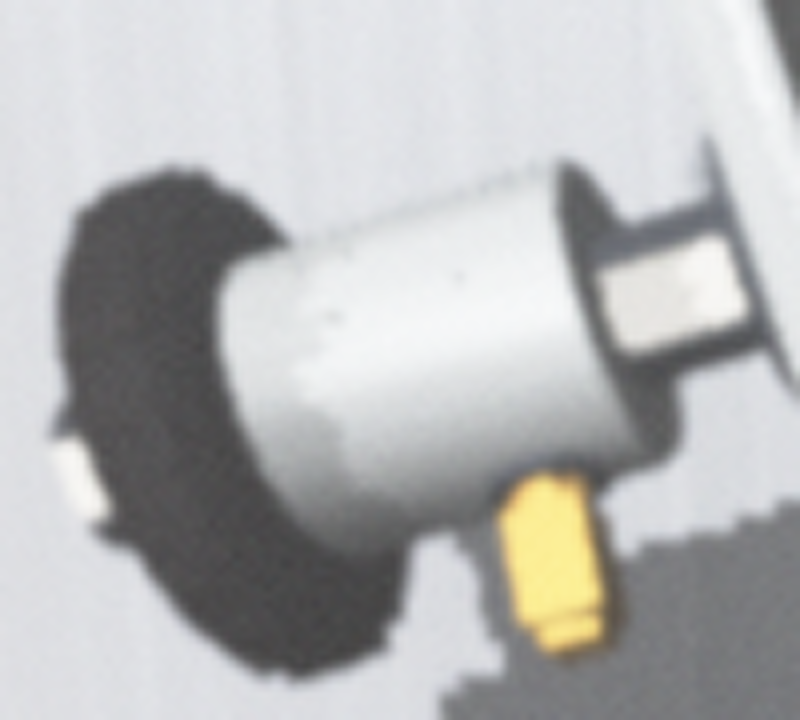

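View pics/w0b.png

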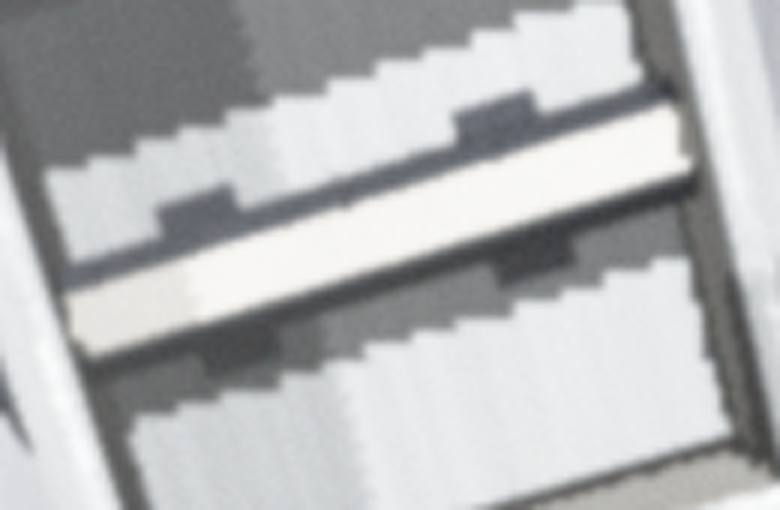

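```bash
cat > fit.py <<'E'
from h import *
import pickle
from scipy.optimize import least_squares
_,f0=pickle.load(open('wrist0.pkl','rb')); f0=wf(_,f0)
_,f1=pickle.load(open('w1.pkl','rb'))
A=lambda x,y:(175+x/8,110+y/8)
B=lambda x,y:(270+x/6,85+y/6)
C=lambda x,y:(270+x/8,175+y/8)
def axes(p):
    h=np.array([np.cos(p[2]),np.sin(p[2]),0]); l=np.array([np.sin(p[2]),-np.cos(p[2]),0]) # l = right
    return h,l,np.array([0,0,1.]),np.array([p[0],p[1],86.])
def lined(f,X1,X2,uv):
    a=proj(f,X1);b=proj(f,X2);d=(b-a)/np.linalg.norm(b-a);w=np.array(uv)-a; return d[0]*w[1]-d[1]*w[0]
def sil(f,p,r,sgn,s1,s2,uv):
    h,l,z,o=axes(p); c=-f['R'].T@f['t']; v=c-o; v=v-h*(v@h); D=np.linalg.norm(v); v/=D; n=np.cross(h,v); a=np.arccos(r/D)
    X=o+r*(np.cos(a)*v+sgn*np.sin(a)*n)
    return lined(f,X+h*s1,X+h*s2,uv)
def gen(p,s,r,ang):
    h,l,z,o=axes(p); return o+h*s+r*(np.cos(ang)*z+np.sin(ang)*l)
E34=np.arccos(.84)
def res(q):
    p=q[:3];th=q[3];ph=q[4];r=[]
    # f0 hub sil; h×v (v up) -> h×z = -l... = right? h=x,z up: x×z=-y=right
    for uv in [(300,242),(420,203),(540,165)]: r.append(sil(f0,p,20,-1,-20,15,A(*uv)))
    for uv in [(425,530),(490,515)]: r.append(sil(f0,p,20,1,-20,15,A(*uv)))
    for uv in [(660,213)]: r.append(sil(f0,p,10,-1,10,30,A(*uv)))
    for uv in [(730,358)]: r.append(sil(f0,p,10,1,10,30,A(*uv)))
    for uv in [(595,265),(660,250),(730,235)]: r.append(lined(f0,gen(p,15,10,th-E34),gen(p,32,10,th-E34),A(*uv)))
    for uv in [(630,355),(690,338),(750,322)]: r.append(lined(f0,gen(p,15,10,th+E34),gen(p,32,10,th+E34),A(*uv)))
    for uv in [(70,290),(375,197),(680,103)]: r.append(lined(f0,gen(p,50,10,th-E34),gen(p,140,10,th-E34),B(*uv)))
    for uv in [(95,357),(390,265),(690,172)]: r.append(lined(f0,gen(p,50,10,th+E34),gen(p,140,10,th+E34),B(*uv)))
    sh=q[5:7]
    for uv in [(365,190),(368,288)]: r.append(lined(f1,gen(p,-44,10,th+E34),gen(p,-58,10,th+E34),np.array(C(*uv))-sh))
    for uv in [(470,190),(470,288)]: r.append(lined(f1,gen(p,-44,10,th-E34),gen(p,-58,10,th-E34),np.array(C(*uv))-sh))
    # disc sides in f1: horizontal extreme rim of front face at s=-44
    a=np.linspace(0,2*np.pi,181); P=np.array([proj(f1,gen(p,-44,32,x)) for x in a])+sh
    r+= [P[:,0].min()-(270+128/8), P[:,0].max()-(270+705/8), .5*(P[:,1].min()-(175+82/8))]
    r+= list(.5*(proj(f0,gen(p,0,42,ph))-A(572,645)))
    r+= list(.5*(proj(f1,gen(p,0,42,ph))+sh-C(102,650)))
    r+= list(.3*sh)
    # duct front left/right top corners rough
    # collar rear end x=+14..: hub spans -30..+14
    hub=proj(f0,gen(p,14,20,-.3)); r.append(.5*(hub[0]-A(555,160)[0]))
    return np.array(r)
s=least_squares(res,[488,40,.29,.1,1.1,0,0],loss='soft_l1')
if __name__=='__main__':
    q=s.x; print(q[:2],np.degrees(q[2:5]),q[5:]); print(np.round(res(q),2))
    for k in range(-30,31,10):pass
E
python3 fit.py
```

```text
[491.93025777  42.50858321] [16.83989731 -0.58953856 59.43021218] [0.68290715 2.17502825]
[ 0.55  0.44  0.44 -0.96 -0.38  0.18 -0.37 -0.68 -0.05  0.77 -0.02  0.16
  0.47 -0.4  -0.03  0.18  0.02 -0.11 -0.15 -0.16  0.12 -0.12  0.25 -0.22
  0.29 -0.52  0.02  0.24 -0.06  0.14  0.2   0.65  0.48]
```

```bash
cat >> h.py <<'E'
def Rtool(z,y):
    z=np.array(z)/np.linalg.norm(z); y=np.array(y)-z*np.dot(y,z); y/=np.linalg.norm(y); return np.stack([np.cross(y,z),y,z],1)
def plan(P,Rt,cur=None):
    if cur is None:
        s=env.state(); P0=s['ee_pos'];R0=Ro.from_euler('xyz',s['ee_rot'],degrees=True).as_matrix()
    else: P0,R0=cur
    d=np.array(P)-P0; rv=np.degrees(Ro.from_matrix(Rt@R0.T).as_rotvec())
    print('from',np.round(P0,1),'d',np.round(d,1),'rv',np.round(rv,1),'|d|',round(np.linalg.norm(d),1),'|rv|',round(np.linalg.norm(rv),1))
    n=int(np.ceil(max(np.linalg.norm(d)/35,np.linalg.norm(rv)/6.3,1)))
    print(n,'rows of',np.round(np.r_[d/400,rv/45]/n,4).tolist(),' total shares',np.round(np.r_[d/400,rv/45],4).tolist())
    return P,Rt
class V: pass
yaw=np.radians(16.84); V.h=np.array([np.cos(yaw),np.sin(yaw),0]); V.l=np.array([np.sin(yaw),-np.cos(yaw),0]); V.z=np.array([0,0,1.]); V.o=np.array([491.9,42.5,86.])
def cyl(s,r,deg): a=np.radians(deg); return V.o+V.h*s+r*(np.cos(a)*V.z+np.sin(a)*V.l)
def nrm(deg): a=np.radians(deg); return np.cos(a)*V.z+np.sin(a)*V.l
E
python3 - <<'E'
from h import *
s=env.state(); print(s['ee_pos'],s['ee_rot'],s['time_s'])
c=plan(cyl(-37,95,18),Rtool(-nrm(18),V.h))
plan(cyl(-37,35,18),c[1],c)
E
```

```text
[412.83879306  18.91109527 166.55623258] [-179.84667866   24.79514204 -162.82589037] 1.9667
from [412.8  18.9 166.6] d [ 52.2 -15.2   9.8] rv [ 22.4  41.7 -85.7] |d| 55.2 |rv| 97.9
16 rows of [0.0081, -0.0024, 0.0015, 0.0311, 0.058, -0.1191]  total shares [0.1304, -0.0381, 0.0245, 0.4974, 0.9276, -1.9048]
from [465.    3.7 176.4] d [ -5.4  17.7 -57.1] rv [0. 0. 0.] |d| 60.0 |rv| 0.0
2 rows of [-0.0067, 0.0222, -0.0713, 0.0, 0.0, 0.0]  total shares [-0.0134, 0.0444, -0.1427, 0.0, 0.0, 0.0]
```

Call:
arm_command(series=[0.008,-0.0024,0.0015,0.031,0.058,-0.119,0.008,-0.0024,0.0015,0.031,0.058,-0.119,0.008,-0.0024,0.0015,0.031,0.058,-0.119,0.008,-0.0024,0.0015,0.031,0.058,-0.119,0.008,-0.0024,0.0015,0.031,0.058,-0.119,0.008,-0.0024,0.0015,0.031,0.058,-0.119,0.008,-0.0024,0.0015,0.031,0.058,-0.119,0.008,-0.0024,0.0015,0.031,0.058,-0.119,0.008,-0.0024,0.0015,0.031,0.058,-0.119,0.008,-0.0024,0.0015,0.031,0.058,-0.119,0.008,-0.0024,0.0015,0.031,0.058,-0.119,0.008,-0.0024,0.0015,0.031,0.058,-0.119,0.008,-0.0024,0.0015,0.031,0.058,-0.119,0.008,-0.0024,0.0015,0.031,0.058,-0.119,0.008,-0.0024,0.0015,0.031,0.058,-0.119,0.008,-0.0024,0.0015,0.031,0.058,-0.119,0,0,0,0,0,0,0,0,0,0,0,0], hand=0.31, newtons=25)

```text
time_s: 3.47
ee_pos: [467.8, 3.2, 176.8]
ee_rot: [-179.9, -17.7, 107.1]
force: [0.7, 0.8, 0.6]
gripper_width: 28.1
```

Run:
```python
from h import *
f=wgrab('w2'); c=plan(cyl(-37,35,18),Rtool(-nrm(18),V.h)); s=env.state(); print(s['qpos'],s['gripper_width'])
crop(f['frame'],120,20,520,320,2,'w2c')
for f in [(f)]:
    for X in [cyl(-44,32,18),cyl(-30,32,18),cyl(0,42,59)]: print((proj(f,X)-[120,20])*2)
g=grab_frame('side'); crop(g['frame'],230,100,390,220,5,'s2')
```

```text
from [467.1   3.6 176.9] d [ -7.5  17.8 -57.6] rv [ 0.3  0.  -0.3] |d| 60.7 |rv| 0.5
2 rows of [-0.0093, 0.0223, -0.072, 0.0035, 0.0003, -0.0038]  total shares [-0.0186, 0.0446, -0.144, 0.0069, 0.0007, -0.0075]
[-11.64449276  14.99299357 104.26332891  16.39660034  70.30570843
 -35.66794433] 27.96872257796867
[377.71078756 387.79052003]
[412.63496698 388.00649586]
[484.4655566  451.58743632]
```

View pics/w2c.png

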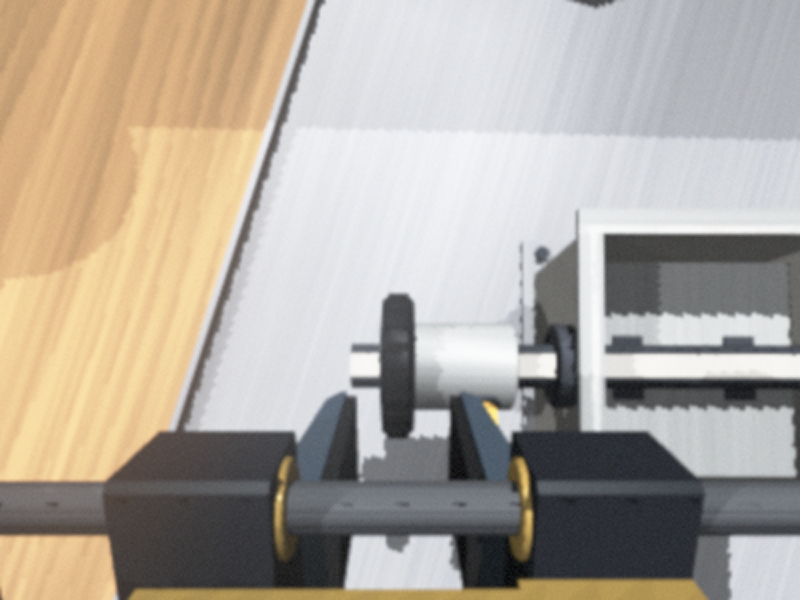

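View pics/s2.png

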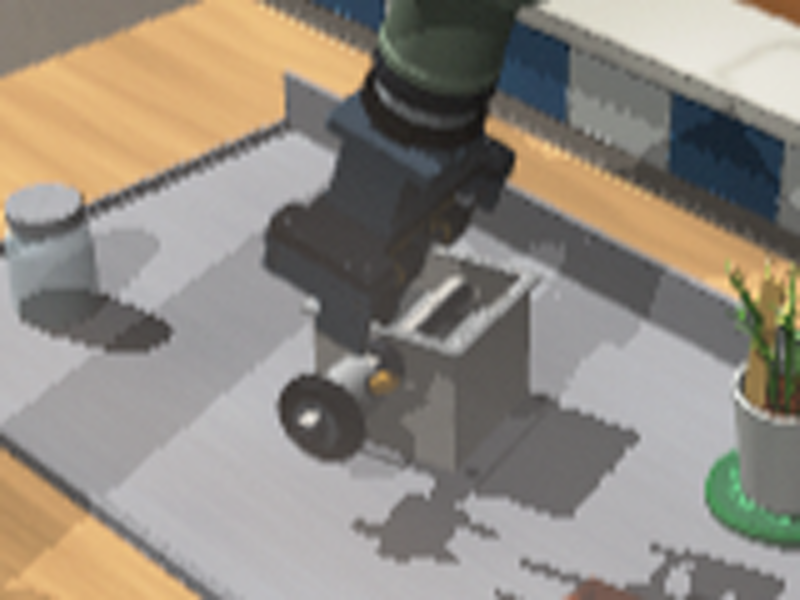

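Call:
arm_command(series=[-0.0062,0.0149,-0.048,0,0,0,-0.0062,0.0149,-0.048,0,0,0,-0.0062,0.0149,-0.048,0,0,0,0,0,0,0,0,0,0,0,0,0,0,0])

```text
time_s: 3.98
ee_pos: [458.2, 22.1, 119.5]
ee_rot: [-179.9, -17.8, 107.1]
force: [0.1, -0.8, 0.2]
gripper_width: 28.3
```

Run:
```python
from h import *
f=wgrab('w3'); c=plan(cyl(-37,35,18),Rtool(-nrm(18),V.h)); s=env.state(); print(s['force'])
crop(f['frame'],120,20,520,320,2,'w3c')
```

```text
from [459.1  21.9 120.1] d [ 0.5 -0.4 -0.9] rv [ 0.2  0.1 -0.3] |d| 1.1 |rv| 0.4
1 rows of [0.0014, -0.0011, -0.0022, 0.0053, 0.0019, -0.0063]  total shares [0.0014, -0.0011, -0.0022, 0.0053, 0.0019, -0.0063]
[-0.15142427 -0.07202594  0.61238425]
```

View pics/w3c.png

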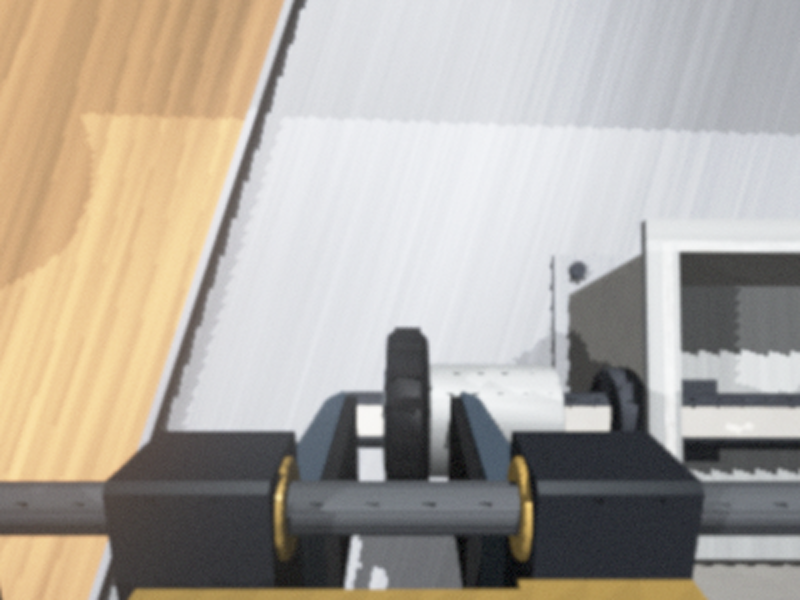

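Call:
arm_command(series=[0.0024,0.0007,0,0,0,0,0,0,0,0,0,0,0,0,0,0,0,0,0,0,0,0,0,0,0,0,0,0,0,0], hand=0, newtons=25)

```text
time_s: 4.45
ee_pos: [459.7, 21.5, 120.3]
ee_rot: [-180.0, -17.7, 107.1]
force: [-2.0, -3.5, 5.6]
gripper_width: 13.9
```

Run:
```python
from h import *
s=env.state(); print(s['ee_pos'],s['force'],s['gripper_width'])
b0=18; n=11; prev=cyl(-37,35,b0)
for i in range(1,n+1):
    b=b0-60*i/n; p=cyl(-37,35,b); print(np.round((p-prev)/400,4)); prev=p
print('rot per row shares about h', np.round(V.h*(-60/n)/45,4))
```

```text
[459.65719945  21.490141   120.26746323] [-1.97864816 -3.50885749  5.56473654] 13.947199807095451
[-0.0023  0.0077  0.0022]
[-0.0024  0.0079  0.0014]
[-0.0024  0.0079  0.0006]
[-0.0024  0.008  -0.0002]
[-0.0024  0.0079 -0.0009]
[-0.0024  0.0078 -0.0017]
[-0.0023  0.0076 -0.0025]
[-0.0022  0.0073 -0.0032]
[-0.0021  0.007  -0.004 ]
[-0.002   0.0066 -0.0046]
[-0.0019  0.0062 -0.0053]
rot per row shares about h [-0.116  -0.0351 -0.    ]
```

Call:
arm_command(series=[-0.0023,0.0077,0.0022,-0.116,-0.0351,0,-0.0024,0.0079,0.0014,-0.116,-0.0351,0,-0.0024,0.0079,0.0006,-0.116,-0.0351,0,-0.0024,0.008,-0.0002,-0.116,-0.0351,0,-0.0024,0.0079,-0.0009,-0.116,-0.0351,0,-0.0024,0.0078,-0.0017,-0.116,-0.0351,0,-0.0023,0.0076,-0.0025,-0.116,-0.0351,0,-0.0022,0.0073,-0.0032,-0.116,-0.0351,0,-0.0021,0.007,-0.004,-0.116,-0.0351,0,-0.002,0.0066,-0.0046,-0.116,-0.0351,0,0,0,0,0,0,0,0,0,0,0,0,0])

```text
time_s: 5.45
ee_pos: [450.2, 52.5, 114.3]
ee_rot: [-179.6, 36.9, 107.3]
force: [-0.3, -2.3, 3.7]
gripper_width: 13.7
```

Run:
```python
from h import *
f=wgrab('w4'); s=env.state(); print(s['ee_pos'],s['ee_rot'],s['force'],s['qpos'])
crop(f['frame'],120,20,520,320,2,'w4c')
g=grab_frame('side'); crop(g['frame'],230,100,390,220,5,'s4')
```

```text
[450.25015046  52.39157169 114.35315355] [-179.70375163   36.74715932  107.10792022] [-2.61698706 -0.03936435  3.77872957] [ 29.71595883  19.45427711 117.90380215 -42.20369266  60.16297662
  40.08624999]
```

View pics/w4c.png

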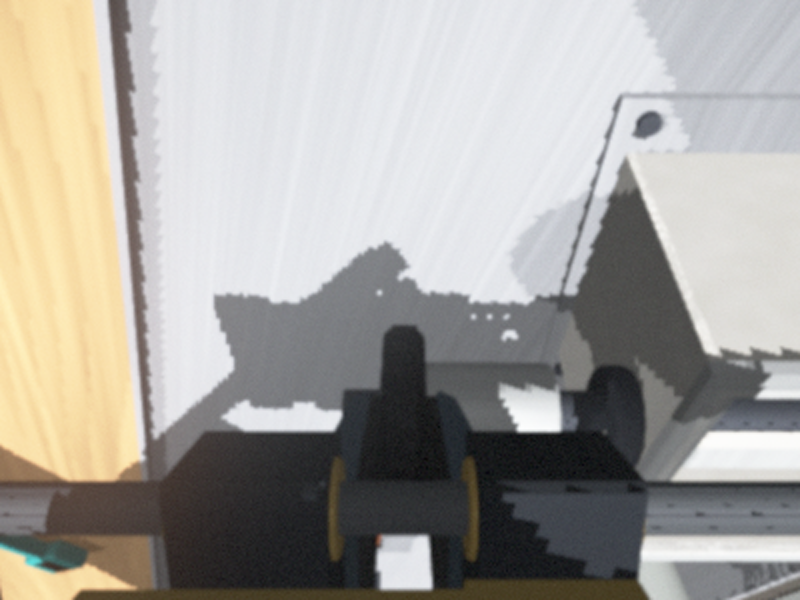

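View pics/s4.png

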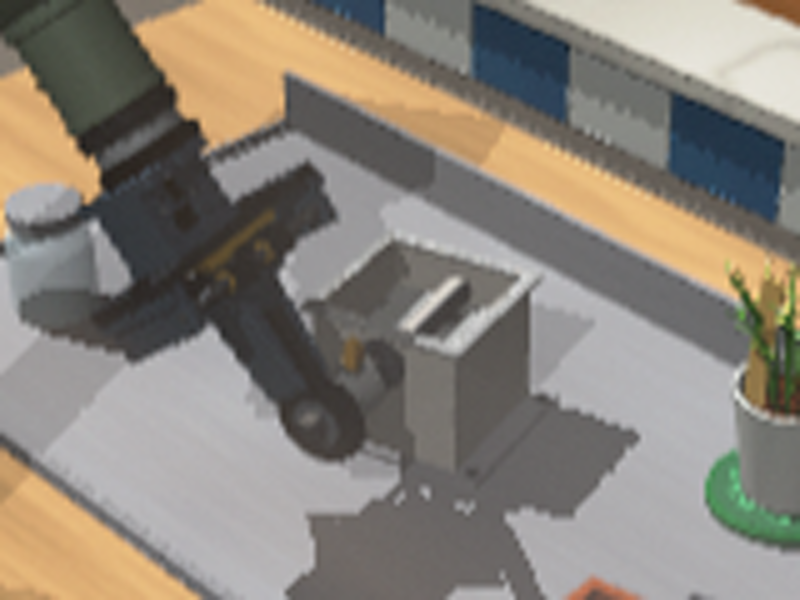

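Call:
arm_command(series=[-0.0019,0.0062,-0.0053,-0.116,-0.0351,0,0,0,0,0,0,0,0,0,0,0,0,0])

```text
time_s: 5.8
ee_pos: [449.5, 54.7, 112.2]
ee_rot: [-179.7, 42.2, 107.1]
force: [-2.3, 0.4, 3.8]
gripper_width: 13.8
```

Call:
arm_command(series=[0,0,0,0,0,0,0,0,0,0,0,0,0,0,0,0,0,0,0,0,0,0,0,0], hand=0.31)

```text
time_s: 6.13
ee_pos: [450.1, 54.7, 112.1]
ee_rot: [-179.8, 42.1, 107.0]
force: [-1.1, 0.9, -0.6]
gripper_width: 27.8
```

Call:
arm_command(series=[-0.0097,0.032,0.037,0,0,0,-0.0097,0.032,0.037,0,0,0,-0.0097,0.032,0.037,0,0,0])

```text
time_s: 6.38
ee_pos: [437.9, 93.3, 156.8]
ee_rot: [-179.7, 42.2, 107.1]
force: [-0.5, 0.3, -0.3]
gripper_width: 28.5
```

Run:
```python
from h import *
s=env.state(); print(s['time_s'],s['ee_pos'],s['ee_rot'],s['force'])
# look pose: tool vertical, jaws along h; camera at +toolx. tool x = y×z= h×(-Z)= +left. cam at TCP+73 left+160 up, looking tilted 15deg right
# want camera directly in the axis plane: camera lateral 0 -> TCP 73 right of axis? centre ray then right. fine but better tilt tool so camera looks straight down
# tilt tool by 15deg so view vertical: n(-15): tool z=-n(b)
for b in (-15,):
    R=Rtool(-nrm(b),V.h)
    toolcam=np.array([73.5,0.6,-159.6]); look=R@np.array([-.26,0,.966]); print('look',look)
    cam=V.o+V.h*(-20)+V.z*250; 
    P=cam-R@toolcam; print(P)
    plan(P,R)
```

```text
6.3833 [437.92423905  93.33054264 156.83886691] [-179.70434964   42.16231965  107.07057736] [-0.46921963  0.27951131 -0.34283094]
look [ 0.14518606 -0.47966891 -0.8657914 ]
[504.71758553 -70.95505077 200.86143794]
from [437.9  93.3 156.8] d [  66.8 -164.3   44. ] rv [26.1  7.7 -0.1] |d| 182.7 |rv| 27.2
6 rows of [0.0278, -0.0685, 0.0183, 0.0965, 0.0284, -0.0003]  total shares [0.167, -0.4107, 0.1101, 0.5791, 0.1705, -0.0019]
```

Run:
```python
from h import *
for b in (15,):
    R=Rtool(-nrm(b),V.h)
    toolcam=np.array([73.5,0.6,-159.6]); look=R@np.array([-.26,0,.966]); print('look',look)
    cam=V.o+V.h*(-10)+V.z*240; 
    P=cam-R@toolcam; print(P)
    plan(P,R)
```

```text
look [ 3.24903621e-04 -1.07342378e-03 -1.00037730e+00]
[490.35517841  11.01424814 152.81503831]
from [437.9  93.3 156.8] d [ 52.4 -82.3  -4. ] rv [54.8 16.4 -0.1] |d| 97.7 |rv| 57.2
10 rows of [0.0131, -0.0206, -0.001, 0.1217, 0.0364, -0.0003]  total shares [0.1311, -0.2058, -0.0101, 1.217, 0.3641, -0.0031]
```

Call:
arm_command(series=[0.0131,-0.0206,0.02,0.1217,0.0364,0,0.0131,-0.0206,0.02,0.1217,0.0364,0,0.0131,-0.0206,0.02,0.1217,0.0364,0,0.0131,-0.0206,0.02,0.1217,0.0364,0,0.0131,-0.0206,0,0.1217,0.0364,0,0.0131,-0.0206,0,0.1217,0.0364,0,0.0131,-0.0206,-0.0225,0.1217,0.0364,0,0.0131,-0.0206,-0.0225,0.1217,0.0364,0,0.0131,-0.0206,-0.0225,0.1217,0.0364,0,0.0131,-0.0206,-0.0225,0.1217,0.0364,0,0,0,0,0,0,0,0,0,0,0,0,0])

```text
time_s: 7.38
ee_pos: [490.7, 8.9, 151.6]
ee_rot: [180.0, -15.0, 106.7]
force: [-0.3, 0.9, 0.3]
gripper_width: 28.4
```

Run:
```python
from h import *
f=wgrab('w5'); s=env.state(); print(s['ee_pos'],s['ee_rot'])
crop(f['frame'],240,140,400,240,5,'w5c')
print(proj(f,V.o), -f['R'].T@f['t'])
```

```text
[490.4509731   10.11679359 152.18333872] [179.92468322 -14.94269442 106.87061865]
[333.70458819 196.69198149] [482.74823978  37.37465038 324.6698439 ]
```

View pics/w5c.png

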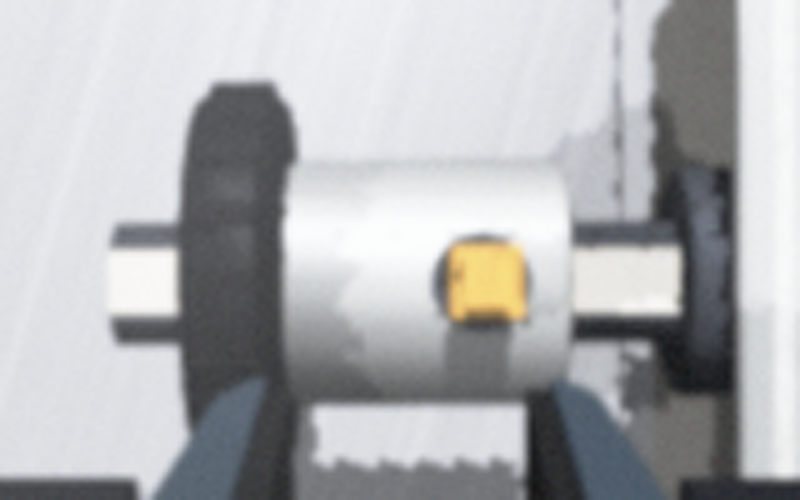

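View pics/w5.png

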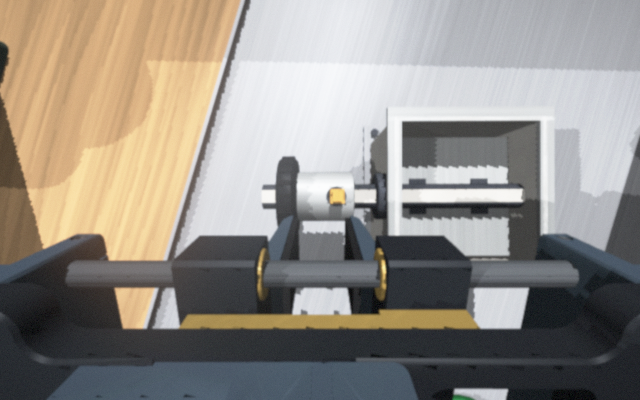

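```bash
sed -i 's/491.9,42.5,86/492.7,42.7,86/' h.py
python3 - <<'E'
from h import *
a=np.radians(7); h=np.array([np.cos(a),np.sin(a),0]); y=np.array([np.sin(a),-np.cos(a),0])
tz=(h-V.z)/2**.5
R=Rtool(tz,y); print(R)
P=np.array([433,-269,55])-100*tz
print(P); plan(P,R)
# split: first pure yaw
E
```

```text
[[ 0.70183611  0.12186934  0.70183611]
 [ 0.08617464 -0.99254615  0.08617464]
 [ 0.70710678  0.         -0.70710678]]
[ 362.81638855 -277.61746391  125.71067812]
from [490.5  10.1 152.2] d [-127.6 -287.7  -26.5] rv [ 28.6 -18.6 -97.3] |d| 315.9 |rv| 103.1
17 rows of [-0.0188, -0.0423, -0.0039, 0.0374, -0.0243, -0.1272]  total shares [-0.3191, -0.7193, -0.0662, 0.6366, -0.4125, -2.1617]
```

Call:
arm_command(series=[0,-0.01,0.04,0,0,0,-0.0188,-0.0423,0.04,0.0374,-0.0243,-0.1272,-0.0188,-0.0423,-0.0087,0.0374,-0.0243,-0.1272,-0.0188,-0.0423,-0.0087,0.0374,-0.0243,-0.1272,-0.0188,-0.0423,-0.0087,0.0374,-0.0243,-0.1272,-0.0188,-0.0423,-0.0087,0.0374,-0.0243,-0.1272,-0.0188,-0.0423,-0.0087,0.0374,-0.0243,-0.1272,-0.0188,-0.0423,-0.0087,0.0374,-0.0243,-0.1272,-0.0188,-0.0423,-0.0087,0.0374,-0.0243,-0.1272,-0.0188,-0.0423,-0.0087,0.0374,-0.0243,-0.1272,-0.0188,-0.0423,-0.0087,0.0374,-0.0243,-0.1272,-0.0188,-0.0423,-0.0087,0.0374,-0.0243,-0.1272,-0.0188,-0.0423,-0.0087,0.0374,-0.0243,-0.1272,-0.0188,-0.0423,-0.0087,0.0374,-0.0243,-0.1272,-0.0188,-0.0423,-0.0087,0.0374,-0.0243,-0.1272,-0.0188,-0.0423,-0.0087,0.0374,-0.0243,-0.1272,-0.0188,-0.0423,-0.0087,0.0374,-0.0243,-0.1272,-0.0188,-0.0423,-0.0087,0.0374,-0.0243,-0.1272,0,0,0,0,0,0,0,0,0,0,0,0], hand=0.75)

```text
time_s: 9.1
ee_pos: [363.0, -279.7, 129.2]
ee_rot: [179.8, -45.0, 7.4]
force: [0.1, -0.1, -0.2]
gripper_width: 68.1
```

Run:
```python
from h import *
f=wgrab('w6'); s=env.state(); print(s['ee_pos'],s['ee_rot'],s['qpos'])
g=grab_frame('side'); crop(g['frame'],300,160,460,280,5,'s6')
```

```text
[ 363.3458079  -279.76129361  129.46053344] [179.71112956 -44.99796624   7.45048746] [-68.2042702   12.10443635 133.924108    70.22859089  46.6030505
 -42.24420764]
```

View pics/w6.png

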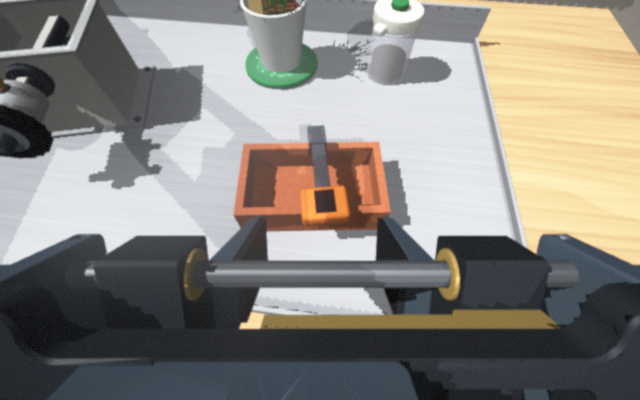

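View pics/s6.png

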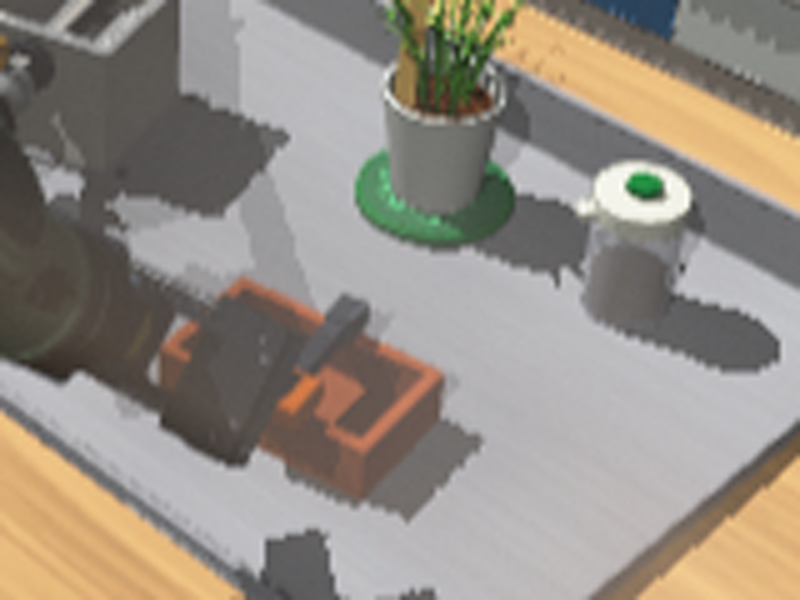

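Run:
```python
from h import *
import pickle
_,f=pickle.load(open('w6.pkl','rb'))
crop(f['frame'],225,115,405,240,4,'w6c')
```

```text
(no output)
```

View pics/w6c.png

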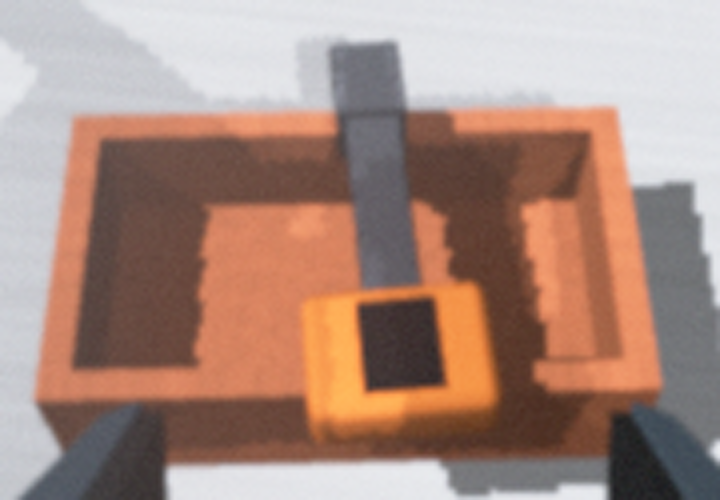

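Run:
```python
from h import *
import pickle
_,f=pickle.load(open('w6.pkl','rb'))
c=lambda x,y,z:onz(f,225+x/4,115+y/4,z)
G=[c(303,297,64),c(482,283,64),c(495,407,64),c(311,417,64)]
S=[c(330,45,64),c(398,42,64),c(405,112,64),c(340,115,64)]
for g in G+S: print(np.round(g,1))
g=np.mean(G,0);s=np.mean(S,0); d=s-g; print('g',g,'s',s,np.linalg.norm(d),'(81 exp)',np.degrees(np.arctan2(d[1],d[0])), 'K',g+d*38/81)
T=[c(75,118,46),c(615,108,46),c(660,388,46),c(37,402,46)]
for t in T: print('T',np.round(t,1))
t=np.mean(T,0);print(t, np.degrees(np.arctan2(*(T[1]-T[0])[[1,0]]))+90,np.degrees(np.arctan2(*(T[2]-T[3])[[1,0]]))+90)
```

```text
[ 442.9 -250.4   64. ]
[ 452.1 -291.2   64. ]
[ 420.2 -296.7   64. ]
[ 412.7 -257.1   64. ]
[ 521.5 -244.8   64. ]
[ 524.9 -262.6   64. ]
[ 501.2 -267.3   64. ]
[ 498.1 -250.9   64. ]
g [ 431.97417641 -273.83078414   64.        ] s [ 511.43049759 -256.40460043   64.        ] 81.34481454298687 (81 exp) 12.370129226401062 K [ 469.24998141 -265.65553746   64.        ]
T [ 503.  -176.3   46. ]
T [ 525.5 -323.    46. ]
T [ 439.5 -336.2   46. ]
T [ 416.9 -189.7   46. ]
[ 471.23255803 -256.30415972   46.        ] 8.716177923245255 8.743660354158436
```

Run:
```python
from h import *
a=np.radians(12.4); h=np.array([np.cos(a),np.sin(a),0]); y=np.array([np.sin(a),-np.cos(a),0])
tz=(h-V.z)/2**.5
R=Rtool(tz,y)
P=np.array([435.5,-273.1,67.5])
c=plan(P-45*tz,R); plan(P,R,c)
```

```text
from [ 363.5 -279.9  129.6] d [ 40.9  -0.  -30.2] rv [0.2 0.  5.1] |d| 50.8 |rv| 5.1
2 rows of [0.0511, -0.0, -0.0378, 0.0025, 0.0005, 0.0571]  total shares [0.1022, -0.0001, -0.0756, 0.005, 0.001, 0.1142]
from [ 404.4 -279.9   99.3] d [ 31.1   6.8 -31.8] rv [0. 0. 0.] |d| 45.0 |rv| 0.0
2 rows of [0.0388, 0.0085, -0.0398, 0.0, 0.0, 0.0]  total shares [0.0777, 0.0171, -0.0795, 0.0, 0.0, 0.0]
```

Call:
arm_command(series=[0.034,0,-0.0252,0.0017,0.0003,0.038,0.034,0,-0.0252,0.0017,0.0003,0.038,0.034,0,-0.0252,0.0017,0.0003,0.038,0.0194,0.0043,-0.0199,0,0,0,0.0194,0.0043,-0.0199,0,0,0,0,0,0,0,0,0,0,0,0,0,0,0,0,0,0,0,0,0])

```text
time_s: 9.87
ee_pos: [419.4, -277.0, 83.3]
ee_rot: [-179.9, -45.0, 12.2]
force: [-0.0, -0.0, 0.3]
gripper_width: 68.5
```

Run:
```python
from h import *
f=wgrab('w7'); s=env.state(); print(s['ee_pos'],s['ee_rot'],s['force'])
crop(f['frame'],200,100,440,280,3,'w7c')
a=np.radians(12.4); h=np.array([np.cos(a),np.sin(a),0]); y=np.array([np.sin(a),-np.cos(a),0])
tz=(h-V.z)/2**.5
plan(np.array([435.5,-273.1,67.5]),Rtool(tz,y))
```

```text
[ 419.23240121 -277.26048652   83.33505902] [-179.95261812  -45.01543248   12.19076379] [ 0.29361786 -0.10047048  0.04655174]
from [ 419.2 -277.3   83.3] d [ 16.3   4.2 -15.8] rv [-0.   0.   0.2] |d| 23.1 |rv| 0.2
1 rows of [0.0407, 0.0104, -0.0396, -0.0008, 0.0002, 0.0039]  total shares [0.0407, 0.0104, -0.0396, -0.0008, 0.0002, 0.0039]
```

View pics/w7c.png

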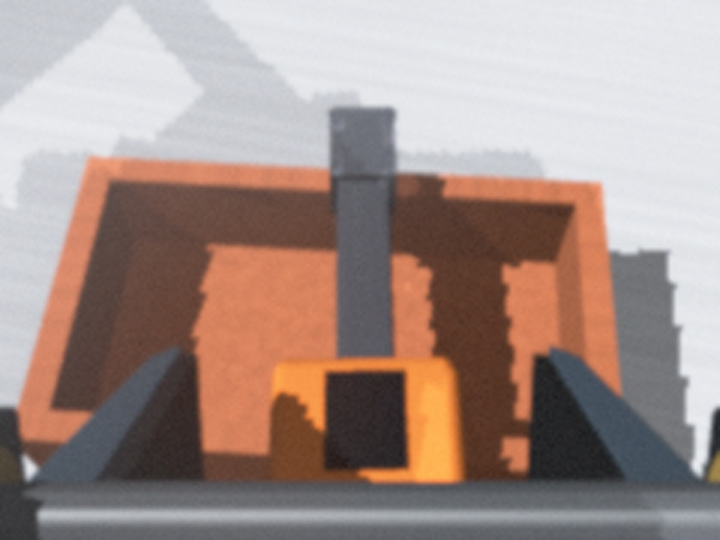

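Call:
arm_command(series=[0.0203,0.0052,-0.0198,0,0,0.002,0.0203,0.0052,-0.0198,0,0,0.002,0,0,0,0,0,0,0,0,0,0,0,0])

```text
time_s: 10.25
ee_pos: [435.2, -273.2, 67.1]
ee_rot: [-179.9, -45.0, 12.3]
force: [-0.2, 0.0, -0.3]
gripper_width: 68.7
```

Call:
arm_command(series=[0,0,0,0,0,0,0,0,0,0,0,0,0,0,0,0,0,0,0,0,0,0,0,0,0,0,0,0,0,0,0,0,0,0,0,0], hand=0, newtons=35)

```text
time_s: 10.75
ee_pos: [435.2, -273.5, 67.1]
ee_rot: [-179.9, -45.0, 12.2]
force: [-3.6, -0.4, 3.1]
gripper_width: 43.9
```

Run:
```python
from h import *
f=wgrab('w8'); s=env.state(); print(s['ee_pos'],s['ee_rot'],s['force'])
crop(f['frame'],200,100,440,280,3,'w8c')
g=grab_frame('side'); crop(g['frame'],300,160,460,280,5,'s8')
```

```text
[ 435.28675623 -273.54589383   67.15294187] [-179.89806956  -45.01919353   12.2445068 ] [-2.11779316 -0.88502868  3.41437565]
```

View pics/w8c.png

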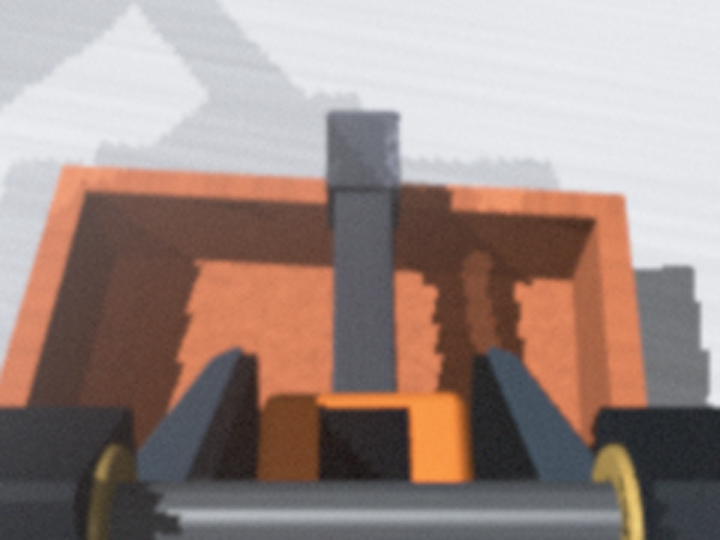

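View pics/s8.png

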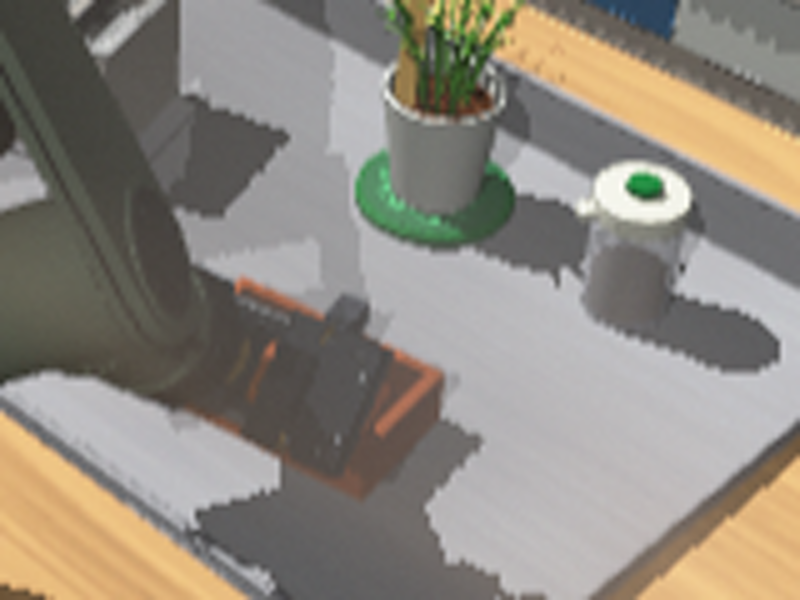

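Call:
arm_command(series=[0,0,0.03,0,0,0,0,0,0.06,0,0,0,0,0,0.07,0,0,0,0,0,0.07,0,0,0,0,0,0.07,0,0,0,0,0,0.07,0,0,0,0,0,0.07,0,0,0,0,0,0.06,0,0,0,0,0,0,0,0,0])

```text
time_s: 11.6
ee_pos: [436.5, -274.7, 271.8]
ee_rot: [179.5, -45.2, 12.7]
force: [0.0, -0.8, -1.8]
gripper_width: 43.6
```

Run:
```python
from h import *
f=wgrab('w9'); s=env.state(); print(s['ee_pos'],s['ee_rot'],s['force'],s['qpos'],s['gripper_width'])
crop(f['frame'],200,100,440,280,3,'w9c')
# frame-of-grasp key in tool
R=Ro.from_euler('xyz',[-179.9,-45.0,12.24],degrees=True).as_matrix(); P=np.array([435.3,-273.5,67.15])
a=np.radians(12.4); kx=np.array([np.cos(a),np.sin(a),0])
K=np.array([469.2,-265.7,55]); print('K tool',R.T@(K-P),'kx tool',R.T@kx)
R=Ro.from_euler('xyz',s['ee_rot'],degrees=True).as_matrix();
ky=np.array([-np.sin(a),np.cos(a),0]);kz=V.z
R0=Ro.from_euler('xyz',[-179.9,-45.0,12.24],degrees=True).as_matrix()
Kt=R0.T@(K-P)
for dx,dy in [(55,9),(55,-9),(31,-9),(31,9)]:
    X=Kt+R0.T@(kx*dx+ky*dy+kz*9); W=s['ee_pos']+R@X
    print((proj(f,W)-[200,100])*3)
```

```text
[ 435.64007461 -273.88353666  268.8202606 ] [179.740714   -45.06297754  12.55152572] [-0.22858899  0.62317488 -2.62365601] [-58.50732594   3.7006525  116.6957908   53.69690411  55.9948333
 -11.15770988] 43.71362350064501
K tool [16.00397949 -0.37772803 33.18738408] kx tool [ 0.70710402 -0.00155839  0.70710782]
[323.12570374 124.85459234]
[393.99658661 124.84001814]
[395.85400857 201.32652169]
[320.94266569 201.35305088]
```

View pics/w9c.png

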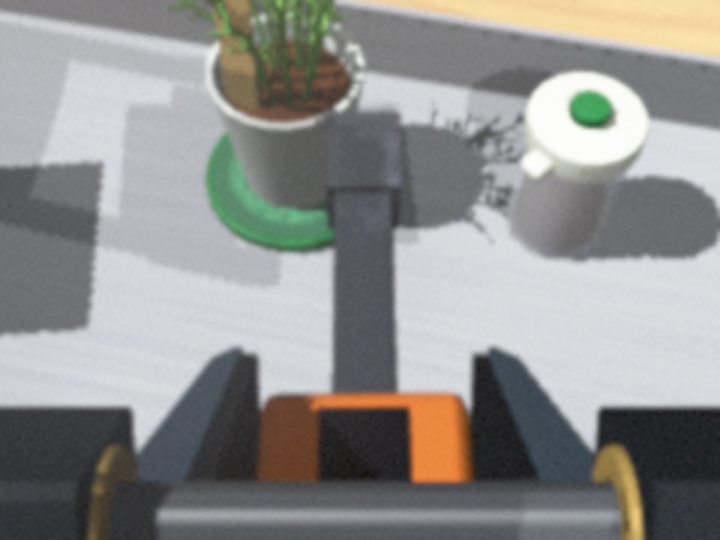

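Run:
```python
from h import *
import pickle
for n in ['w7','w8']:
    _,f=pickle.load(open(n+'.pkl','rb'))
    c=lambda x,y,z:onz(f,200+x/3,100+y/3,z)
    S={'w7':[(330,110),(395,110),(397,177),(331,177)],'w8':[(328,112),(400,112),(400,190),(328,188)]}[n]
    Q=[c(x,y,64) for x,y in S]; m=np.mean(Q,0); print(n,np.round(m,1),np.round(np.linalg.norm(Q[0]-Q[1]),1),np.round(np.linalg.norm(Q[1]-Q[2]),1))
    T={'w7':[(90,158),(603,183)],'w8':[(63,168),(625,195)]}[n]
    print([np.round(c(x,y,46),1) for x,y in T])
```

```text
w7 [ 511.3 -256.6   64. ] 18.0 23.2
[array([ 503.5, -176.4,   46. ]), array([ 526.2, -323.9,   46. ])]
w8 [ 511.9 -256.6   64. ] 18.1 24.4
[array([ 503.1, -176. ,   46. ]), array([ 526. , -323.6,   46. ])]
```

Call:
arm_command(series=[0,0.06,0.004,0,0,0,0,0.07,0.004,0,0,0,0,0.07,0.004,0,0,0,0,0.07,0.004,0,0,0,0,0.07,0.004,0,0,0,0,0.07,0.004,0,0,0,0,0.07,0.004,0,0,0,0,0.07,0.004,0,0,0,0,0.07,0.004,0,0,0,0,0.07,0.004,0,0,0,0,0,0,0,0,0,0,0,0,0,0,0])

```text
time_s: 12.65
ee_pos: [433.9, 5.5, 280.6]
ee_rot: [-179.8, -44.8, 12.6]
force: [0.2, 0.5, -1.4]
gripper_width: 43.1
```

```bash
cat > m.py <<'E'
from h import *
Rm=Rtool(V.h-V.z,-V.l); off=Rm@np.array([16.0,-.4,33.2])
def tcp(mouthz, ds=0, dl=0): return V.o*[1,1,0]+V.z*(mouthz+55)+V.h*ds+V.l*dl-off
E
python3 - <<'E'
from m import *
s=env.state(); print(s['ee_pos'],s['ee_rot'],s['force'],s['qpos'])
P=tcp(175); c=plan(P,Rm)
R0=Ro.from_euler('xyz',s['ee_rot'],degrees=True).as_matrix()
Rr=R0@Ro.from_euler('z',-90,degrees=True).as_matrix()
rv=np.degrees(Ro.from_matrix(Rm@Rr.T@Rr@R0.T).as_rotvec());
# two halves
print('half1',Ro.from_matrix(Rr@R0.T).as_rotvec(degrees=True)/45,'half2',Ro.from_matrix(Rm@Rr.T).as_rotvec(degrees=True)/45)
E
```

```text
[433.90234239   5.49106369 280.61842624] [-179.78354365  -44.78842677   12.57739708] [ 0.23722412  0.50056385 -1.35809305] [-15.23024539 -14.72177883 130.12307718  41.55201674  30.03368259
  31.95169017]
from [433.9   5.5 280.6] d [ 47.   34.1 -15.8] rv [ 120.8   32.1 -125.3] |d| 60.2 |rv| 177.0
29 rows of [0.0041, 0.0029, -0.0014, 0.0925, 0.0246, -0.096]  total shares [0.1176, 0.0852, -0.0396, 2.6839, 0.7122, -2.7851]
half1 [-1.3735149  -0.3141896   1.41941597] half2 [-1.37619662 -0.36904284  1.49862468]
```

Call:
arm_command(series=[0,0,0.002,-0.0981,-0.0224,0.1014,0,0,0.002,-0.0981,-0.0224,0.1014,0,0,0.002,-0.0981,-0.0224,0.1014,0,0,0.002,-0.0981,-0.0224,0.1014,0,0,0.002,-0.0981,-0.0224,0.1014,0,0,0,-0.0981,-0.0224,0.1014,0,0,0,-0.0981,-0.0224,0.1014,0,0,0,-0.0981,-0.0224,0.1014,0,0,0,-0.0981,-0.0224,0.1014,0,0,0,-0.0981,-0.0224,0.1014,0,0,0,-0.0981,-0.0224,0.1014,0,0,0,-0.0981,-0.0224,0.1014,0,0,0,-0.0981,-0.0224,0.1014,0,0,0,-0.0981,-0.0224,0.1014])

```text
time_s: 13.82
ee_pos: [434.9, 0.9, 285.0]
ee_rot: [135.1, -0.3, 102.7]
force: [-0.7, -0.8, -0.2]
gripper_width: 43.8
```

Call:
arm_command(series=[0.0078,0.0057,-0.0026,-0.0917,-0.0246,0.0999,0.0078,0.0057,-0.0026,-0.0917,-0.0246,0.0999,0.0078,0.0057,-0.0026,-0.0917,-0.0246,0.0999,0.0078,0.0057,-0.0026,-0.0917,-0.0246,0.0999,0.0078,0.0057,-0.0026,-0.0917,-0.0246,0.0999,0.0078,0.0057,-0.0026,-0.0917,-0.0246,0.0999,0.0078,0.0057,-0.0026,-0.0917,-0.0246,0.0999,0.0078,0.0057,-0.0026,-0.0917,-0.0246,0.0999,0.0078,0.0057,-0.0026,-0.0917,-0.0246,0.0999,0.0078,0.0057,-0.0026,-0.0917,-0.0246,0.0999,0.0078,0.0057,-0.0026,-0.0917,-0.0246,0.0999,0.0078,0.0057,-0.0026,-0.0917,-0.0246,0.0999,0.0078,0.0057,-0.0026,-0.0917,-0.0246,0.0999,0.0078,0.0057,-0.0026,-0.0917,-0.0246,0.0999,0.0078,0.0057,-0.0026,-0.0917,-0.0246,0.0999,0,0,0,0,0,0,0,0,0,0,0,0,0,0,0,0,0,0])

```text
time_s: 15.32
ee_pos: [481.8, 39.6, 273.3]
ee_rot: [179.5, 44.4, -163.9]
force: [-0.0, -1.1, -0.7]
gripper_width: 43.8
```

Run:
```python
from m import *
s=env.state(); print(s['time_s'],s['ee_pos'],s['ee_rot'],s['force'],s['qpos'],s['gripper_width'])
f=wgrab('w10')
import pickle
for n in ['side','scene']:
    g=grab_frame(n); save(g['frame'],n+'10'); pickle.dump(g,open(n+'10.pkl','wb'))
    if n=='side': crop(g['frame'],260,110,360,210,6,'s10')
    else: crop(g['frame'],290,170,390,270,6,'c10')
c=plan(tcp(175),Rm)
```

```text
15.3167 [481.83276255  39.64329927 273.32122889] [ 179.51734833   44.36048449 -163.90775205] [-0.02900259 -1.07417702 -0.68123724] [  -8.07299012   -8.72115403  127.01196844   41.78750277   26.17013648
 -146.56350669] 43.7985045832125
from [481.9  40.1 273.9] d [-0.9 -0.5 -9.1] rv [-0.1 -0.6  0.3] |d| 9.2 |rv| 0.7
1 rows of [-0.0023, -0.0013, -0.0228, -0.0023, -0.0141, 0.0075]  total shares [-0.0023, -0.0013, -0.0228, -0.0023, -0.0141, 0.0075]
```

View pics/s10.png

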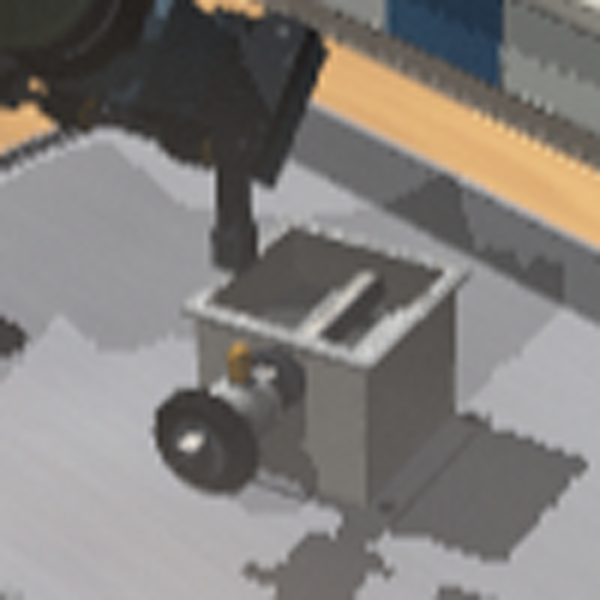

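View pics/c10.png

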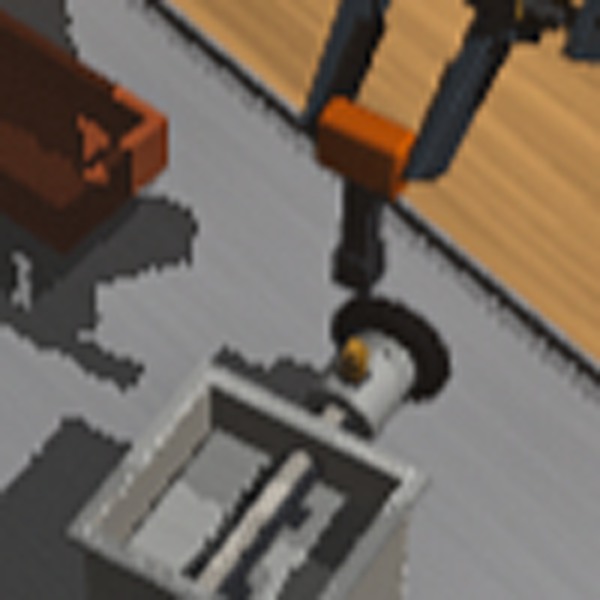

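View pics/w10.png

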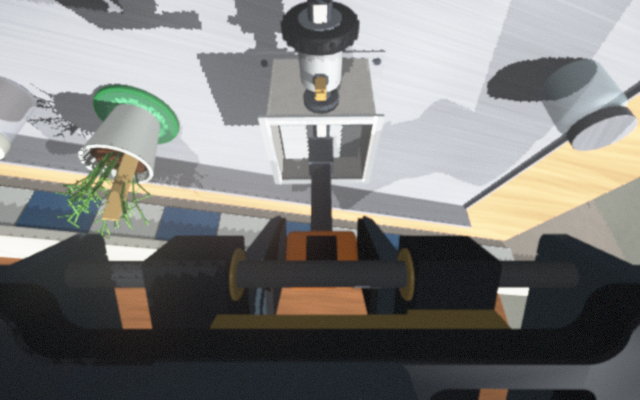

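Call:
arm_command(series=[0.01,0,0.04,0,0,0,0.01,0,0.04,0,0,0,0.01,0,0.04,0,0,0,0.01,0,0.03,0,0,0,0,0.002,0,0,0,-0.1,0,0.002,0,0,0,-0.1,0,0.002,0,0,0,-0.1,0,0.002,0,0,0,-0.1,0,0.002,0,0,0,-0.1,0,0.002,0,0,0,-0.1,0,0.002,0,0,0,-0.1,0,0.002,0,0,0,-0.1,0,0.002,0,0,0,-0.1,0,0.002,0,0,0,-0.1])

```text
time_s: 16.63
ee_pos: [494.2, 45.9, 328.9]
ee_rot: [179.6, 43.1, 162.2]
force: [-0.9, -0.4, -0.3]
gripper_width: 43.4
```

```bash
cat > m.py <<'E'
from h import *
Rm=Rtool(V.l-V.z,V.h); off=Rm@np.array([16.0,-.4,33.2])
def tcp(mouthz, ds=0, dl=0): return V.o*[1,1,0]+V.z*(mouthz+55)+V.h*ds+V.l*dl-off
E
python3 - <<'E'
from m import *
s=env.state(); print(s['time_s'],s['ee_pos'],s['ee_rot'],s['force'],s['qpos'],s['gripper_width'])
c=plan(tcp(175),Rm)
E
```

```text
16.6333 [494.2095188   45.9023823  328.86686406] [179.64173856  43.06918479 162.24034373] [-0.93182745 -0.44677323 -0.32422662] [ 19.3881193   -7.99337994 117.10082552 -38.57028     40.79883222
 -29.99728926] 43.41576029403568
from [494.2  45.9 328.9] d [ -4.7   8.6 -64.1] rv [ -1.6  -1.2 -55.6] |d| 64.8 |rv| 55.7
9 rows of [-0.0013, 0.0024, -0.0178, -0.004, -0.003, -0.1374]  total shares [-0.0116, 0.0214, -0.1602, -0.036, -0.0271, -1.2365]
```

Call:
arm_command(series=[-0.001,0.0018,0,-0.003,-0.0023,-0.103,-0.001,0.0018,0,-0.003,-0.0023,-0.103,-0.001,0.0018,0,-0.003,-0.0023,-0.103,-0.001,0.0018,0,-0.003,-0.0023,-0.103,-0.001,0.0018,0,-0.003,-0.0023,-0.103,-0.001,0.0018,0,-0.003,-0.0023,-0.103,-0.001,0.0018,-0.02,-0.003,-0.0023,-0.103,-0.001,0.0018,-0.02,-0.003,-0.0023,-0.103,-0.001,0.0018,-0.02,-0.003,-0.0023,-0.103,-0.001,0.0018,-0.02,-0.003,-0.0023,-0.103,-0.001,0.0018,-0.02,-0.003,-0.0023,-0.103,-0.001,0.0018,-0.02,-0.003,-0.0023,-0.103,0,0,0,0,0,0,0,0,0,0,0,0])

```text
time_s: 17.8
ee_pos: [490.2, 55.1, 280.1]
ee_rot: [-179.8, 45.0, 107.4]
force: [-0.4, 0.2, -1.0]
gripper_width: 43.5
```

Run:
```python
from m import *
s=env.state(); print(s['time_s'],s['ee_pos'],s['ee_rot'],s['force'],s['qpos'],s['gripper_width'])
f=wgrab('w11')
import pickle
for n in ['side','scene']:
    g=grab_frame(n); pickle.dump(g,open(n+'11.pkl','wb'))
    if n=='side': crop(g['frame'],260,90,360,210,6,'s11')
    else: crop(g['frame'],290,150,390,270,6,'c11')
c=plan(tcp(175),Rm)
```

```text
17.8 [490.23390366  55.07307574 280.12507831] [-179.79451055   44.95430482  107.35156476] [-0.42614724  0.16727961 -0.96817354] [ 31.6653204   13.70484931 102.28305543 -43.75184308  81.37619755
  28.17721986] 43.45138738558968
from [489.6  54.7 281.4] d [ -0.1  -0.2 -16.7] rv [-0.  -0.  -0.3] |d| 16.7 |rv| 0.3
1 rows of [-0.0002, -0.0006, -0.0416, -0.0008, -0.0001, -0.0077]  total shares [-0.0002, -0.0006, -0.0416, -0.0008, -0.0001, -0.0077]
```

View pics/s11.png

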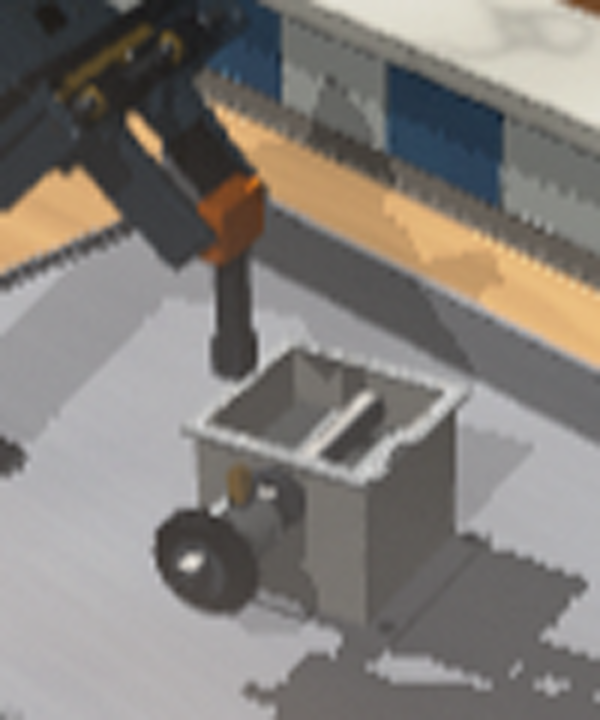

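View pics/c11.png

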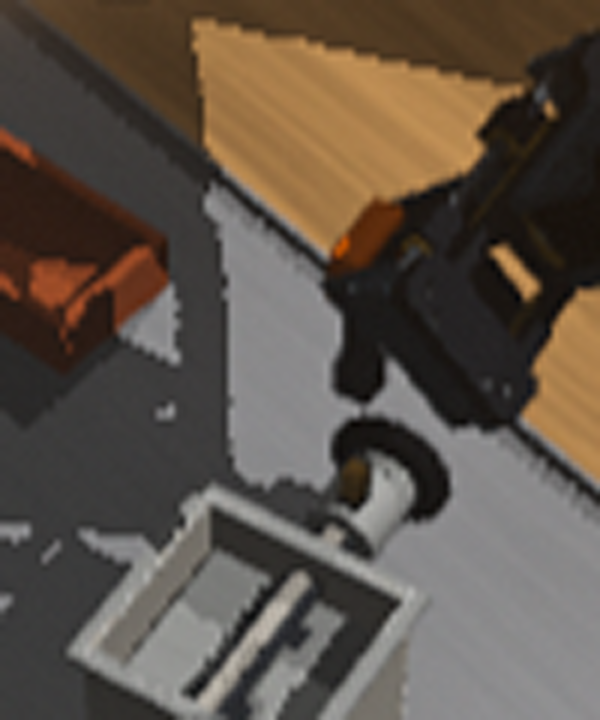

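View pics/w11.png

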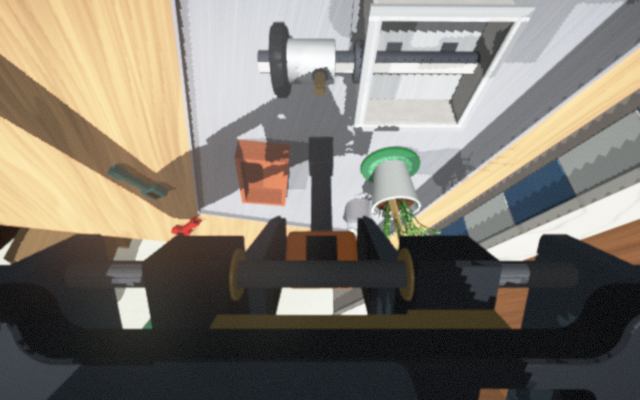

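Run:
```python
from m import *
import pickle
s=env.state(); R=Ro.from_euler('xyz',s['ee_rot'],degrees=True).as_matrix()
M=s['ee_pos']+R@(np.array([16,-.4,33.2])+55*np.array([.707,0,.707])); print('mouth',M, 'screw',cyl(0,42,0))
for n,u0,v0 in [('side',260,90),('scene',290,150)]:
    g=pickle.load(open(n+'11.pkl','rb'))
    for X in (M,M+V.z*24,cyl(0,42,0),cyl(0,42,0)+V.l,cyl(0,42,0)+V.h): print(n,np.round((proj(g,X)-[u0,v0])*6,1))
```

```text
mouth [492.83601682  43.01774908 191.65152549] screw [492.7  42.7 128. ]
side [235.1 369.6]
side [233.6 331.5]
side [239.2 467.3]
side [240.8 467.8]
side [240.2 466.4]
scene [358.9 380.8]
scene [360.8 347.8]
scene [354.  463.5]
scene [352.3 462.6]
scene [353.  464.9]
```

Call:
arm_command(series=[0,0,-0.04,0,0,-0.004,0,0,-0.06,0,0,-0.003,0,0,-0.05,0,0,0,0,0,0,0,0,0,0,0,0,0,0,0])

```text
time_s: 18.37
ee_pos: [489.6, 54.6, 221.4]
ee_rot: [-179.9, 45.0, 106.9]
force: [-0.4, 0.1, -0.9]
gripper_width: 43.5
```

```bash
cat > chk.py <<'E'
import sys
from m import *
import pickle
n0=sys.argv[1]
s=env.state(); R=Ro.from_euler('xyz',s['ee_rot'],degrees=True).as_matrix()
M=s['ee_pos']+R@(np.array([16,-.4,33.2])+55*np.array([.707,0,.707])); print(s['time_s'],'mouth',np.round(M,1), 'screw',cyl(0,42,0),'force',np.round(s['force'],1),s['gripper_width'],'kx',R@np.array([.707,0,.707]))
for n,u0,v0 in [('side',270,130),('scene',310,200)]:
    g=grab_frame(n); pickle.dump(g,open(n+n0+'.pkl','wb')); crop(g['frame'],u0,v0,u0+60,v0+60,10,n+n0)
    for X in (M,cyl(0,42,0)): print(n,np.round((proj(g,X)-[u0,v0])*10,1))
E
python3 chk.py 12
```

```text
18.3667 mouth [492.6  42.7 131.6] screw [492.7  42.7 128. ] force [-0.4  0.1 -0.9] 43.51186711036233 kx [-0.00121643 -0.00104116 -0.99984771]
side [298.2 369.9]
side [298.7 378.8]
scene [390.7 264.8]
scene [390.1 272.5]
```

View pics/side12.png

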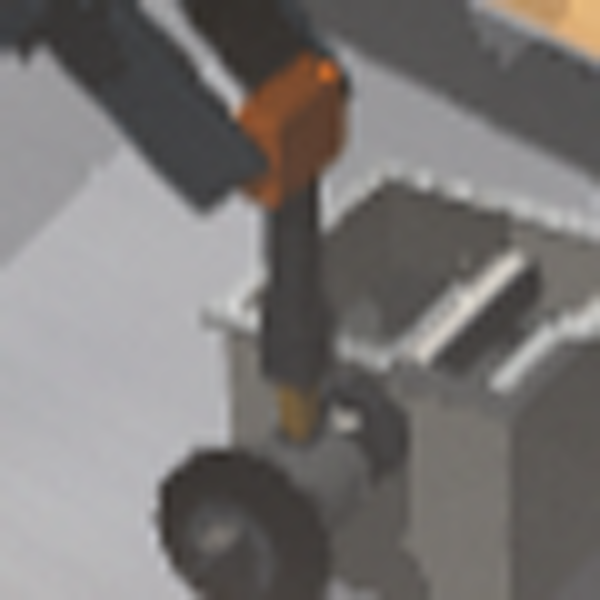

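View pics/scene12.png

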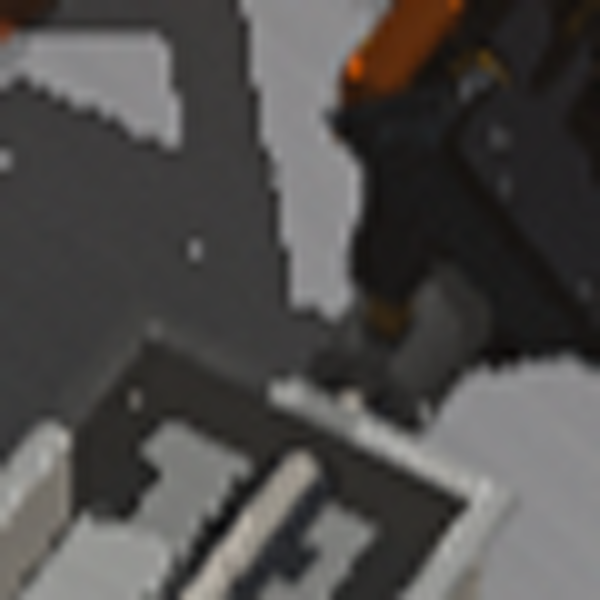

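Call:
arm_command(series=[0,0,-0.01,0,0,0,0,0,-0.01,0,0,0,0,0,0,0,0,0,0,0,0,0,0,0])

```text
time_s: 18.8
ee_pos: [490.0, 54.9, 213.1]
ee_rot: [-180.0, 45.0, 106.8]
force: [-0.5, 0.2, -0.4]
gripper_width: 43.9
```

Call:
arm_command(series=[0,0,-0.0075,0,0,0,0,0,-0.0075,0,0,0,0,0,0,0,0,0])

```text
time_s: 19.05
ee_pos: [489.6, 54.9, 206.2]
ee_rot: [-179.9, 45.0, 106.9]
force: [-0.9, -1.2, -1.3]
gripper_width: 43.5
```

```bash
python3 chk.py 13
```

```text
19.05 mouth [492.5  43.1 116.4] screw [492.7  42.7 128. ] force [-0.9 -1.2 -1.3] 43.53351671591614 kx [-1.78946014e-03 -3.93912905e-05 -9.99847386e-01]
side [298.7 407.3]
side [298.7 378.8]
scene [390.1 297.4]
scene [390.1 272.5]
```

View pics/side13.png

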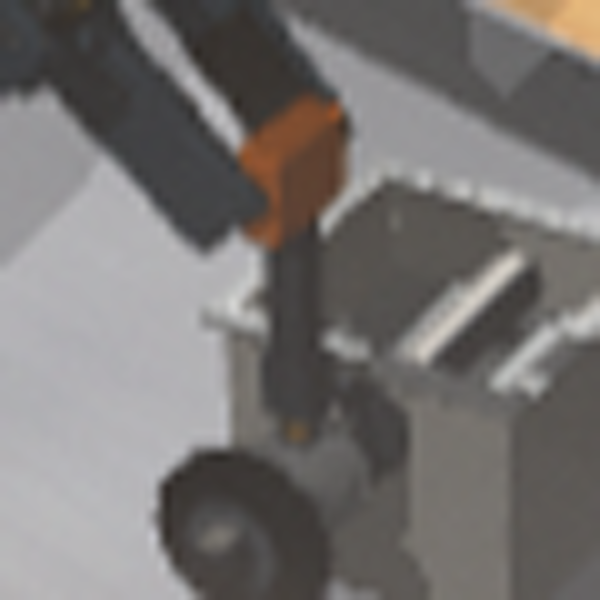

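Going on smoothly (mouth 116, no force). Lower the remaining ~7 mm.

Call:
arm_command(series=[0,0,-0.0075,0,0,0,0,0,-0.0075,0,0,0,0,0,0,0,0,0,0,0,0,0,0,0])

```text
time_s: 19.48
ee_pos: [489.6, 54.9, 200.3]
ee_rot: [-179.9, 45.0, 106.9]
force: [-1.9, -1.7, -2.6]
gripper_width: 43.6
```

Call:
arm_command(series=[0,0,-0.005,0,0,0,0,0,0,0,0,0,0,0,0,0,0,0])

```text
time_s: 19.73
ee_pos: [489.9, 54.7, 199.7]
ee_rot: [-179.9, 45.1, 106.8]
force: [-4.2, -0.4, 4.9]
gripper_width: 43.3
```

```bash
python3 chk.py 14
```

```text
19.7333 mouth [493.   42.8 109.9] screw [492.7  42.7 128. ] force [-4.2 -0.4  4.9] 43.34701274125812 kx [-1.88953961e-04 -1.51663595e-03 -9.99847820e-01]
side [301.  423.1]
side [298.7 378.8]
scene [387.4 310.9]
scene [390.1 272.5]
```

View pics/side14.png

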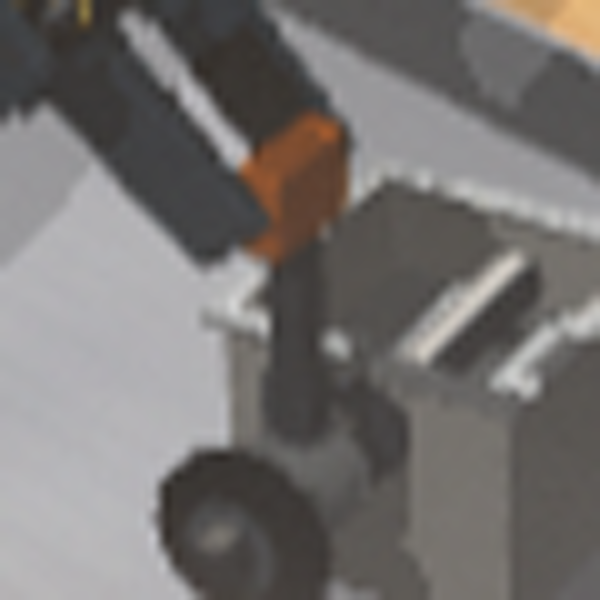

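Call:
arm_command(series=[0,0,0,0,0,0,0,0,0,0,0,0,0,0,0,0,0,0,0,0,0,0,0,0,0,0,0,0,0,0], hand=0.75)

```text
time_s: 20.25
ee_pos: [490.3, 55.2, 198.7]
ee_rot: [-180.0, 45.0, 106.8]
force: [-0.5, -0.4, -0.0]
gripper_width: 68.2
```

Call:
arm_command(series=[-0.009,0.03,0.031,0,0,0,-0.0128,0.042,0.044,0,0,0,-0.0128,0.042,0.044,0,0,0,-0.0128,0.042,0.044,0,0,0,-0.0128,0.042,0.044,0,0,0])

```text
time_s: 20.67
ee_pos: [465.7, 134.9, 282.4]
ee_rot: [-180.0, 45.0, 106.9]
force: [1.7, -0.0, 0.1]
gripper_width: 68.3
```

```bash
python3 chk.py 15
python3 - <<'E'
from m import *
f=wgrab('w15'); s=env.state(); print(s['qpos'])
E
```

```text
20.6667 mouth [468.8 123.2 192.6] screw [492.7  42.7 128. ] force [ 1.7 -0.   0.1] 68.27692174809829 kx [-4.72742014e-04  1.70143897e-04 -9.99848862e-01]
side [ 80.1 149. ]
side [298.7 378.8]
scene [661.8 259.7]
scene [390.1 272.5]
[ 40.37083728  16.2003452   98.4032659  -40.47562047  87.67967312
  33.49485615]
```

View pics/side15.png

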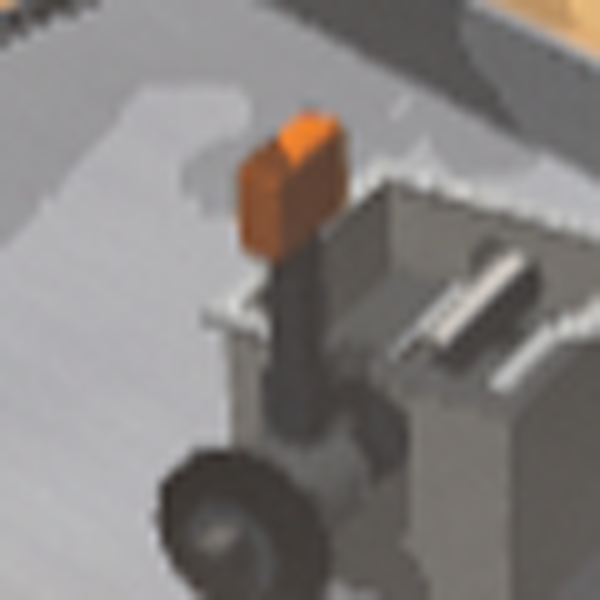

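View pics/scene15.png

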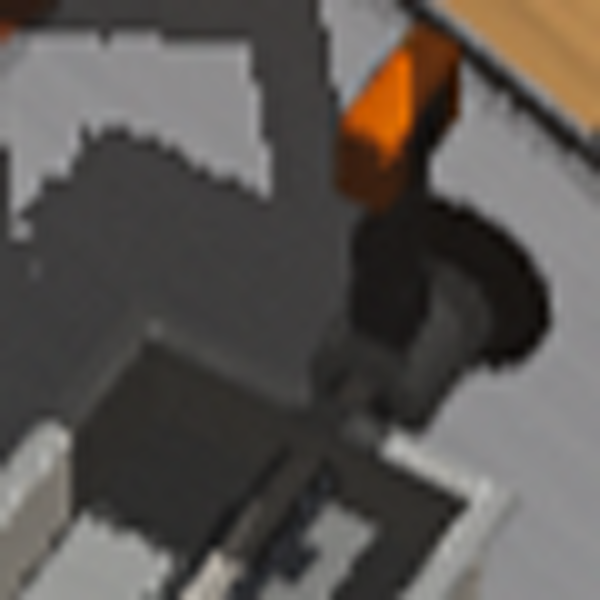

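View pics/w15.png

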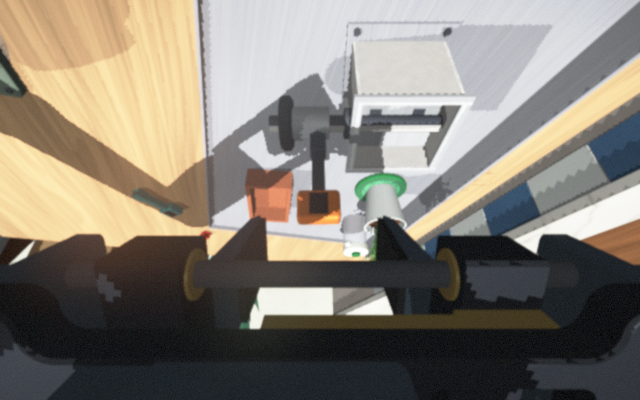

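```bash
cat > t.py <<'E'
from h import *
Rv=Rtool(-V.z,-V.l)
E
python3 - <<'E'
from t import *
plan(np.array([492.7,42.7,300]),Rv)
s=env.state(); R0=Ro.from_euler('xyz',s['ee_rot'],degrees=True).as_matrix()
# untilt first then yaw
print(Ro.from_matrix(Rv@R0.T).as_rotvec(degrees=True))
E
```

```text
from [466.4 135.3 282.2] d [ 26.3 -92.6  17.8] rv [23.3 43.9 84.9] |d| 97.8 |rv| 98.4
16 rows of [0.0041, -0.0145, 0.0028, 0.0324, 0.0609, 0.1179]  total shares [0.0657, -0.2314, 0.0444, 0.5177, 0.9749, 1.8868]
[23.29579319 43.87017118 84.9056218 ]
```

Call:
arm_command(series=[0.0041,-0.01,0.015,0.0324,0.0609,0.1179,0.0041,-0.01,0.015,0.0324,0.0609,0.1179,0.0041,-0.01,0.015,0.0324,0.0609,0.1179,0.0041,-0.0155,0,0.0324,0.0609,0.1179,0.0041,-0.0155,0,0.0324,0.0609,0.1179,0.0041,-0.0155,0,0.0324,0.0609,0.1179,0.0041,-0.0155,0,0.0324,0.0609,0.1179,0.0041,-0.0155,0,0.0324,0.0609,0.1179,0.0041,-0.0155,0,0.0324,0.0609,0.1179,0.0041,-0.0155,0,0.0324,0.0609,0.1179,0.0041,-0.0155,0,0.0324,0.0609,0.1179,0.0041,-0.0155,0,0.0324,0.0609,0.1179,0.0041,-0.0155,0,0.0324,0.0609,0.1179,0.0041,-0.0155,0,0.0324,0.0609,0.1179,0.0041,-0.0155,0,0.0324,0.0609,0.1179,0.0041,-0.0155,0,0.0324,0.0609,0.1179,0,0,0,0,0,0,0,0,0,0,0,0], hand=0.6)

```text
time_s: 22.32
ee_pos: [491.9, 40.2, 298.1]
ee_rot: [-179.8, -0.1, -163.5]
force: [-0.3, 0.9, 0.5]
gripper_width: 55.3
```

Run:
```python
from t import *
f=wgrab('w16'); s=env.state(); print(s['time_s'],s['ee_pos'],s['ee_rot'],s['qpos'])
crop(f['frame'],220,100,420,250,4,'w16c')
for z in (128,164,219): print(z,(proj(f,np.r_[V.o[:2],z])-[220,100])*4)
plan(np.array([492.7,42.7,201]),Rv)
```

```text
22.3667 [491.551494    40.89018732 298.44696222] [-1.79829195e+02 -4.23799063e-02 -1.63372905e+02] [   3.53514768    8.56465162   92.16480787   -0.1790948    79.2731801
 -103.0586721 ]
128 [413.36221163 351.08554504]
164 [414.02685171 381.54336799]
219 [415.39959608 444.45080657]
from [491.6  40.9 298.4] d [  1.1   1.8 -97.4] rv [0.2 0.  0.2] |d| 97.5 |rv| 0.3
3 rows of [0.001, 0.0015, -0.0812, 0.0013, 0.0001, 0.0016]  total shares [0.0029, 0.0045, -0.2436, 0.0039, 0.0002, 0.0047]
```

View pics/w16c.png

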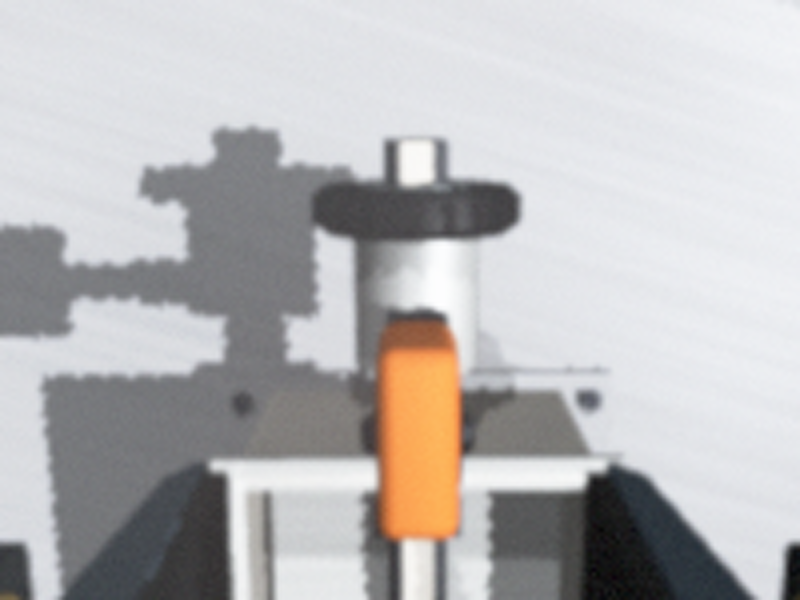

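Call:
arm_command(series=[0.0007,0.0011,-0.06,0,0,0,0.0007,0.0011,-0.06,0,0,0,0.0007,0.0011,-0.06,0,0,0,0.0007,0.0011,-0.04,0,0,0,0,0,-0.0236,0,0,0,0,0,0,0,0,0,0,0,0,0,0,0])

```text
time_s: 22.95
ee_pos: [493.1, 43.7, 202.5]
ee_rot: [-179.8, 0.1, -163.2]
force: [1.2, 0.0, -0.0]
gripper_width: 54.5
```

Run:
```python
from t import *
s=env.state(); print(s['time_s'],s['ee_pos'],s['ee_rot'],s['force'],s['torque'],s['qpos'])
f=wgrab('w17'); crop(f['frame'],180,100,460,310,2,'w17c')
```

```text
22.95 [493.06200688  43.65073619 202.52100248] [-1.79821563e+02  8.01442442e-02 -1.63152750e+02] [ 1.16762066  0.01815171 -0.02904723] [ 0.13096898 -0.03989532  0.01304651] [   3.8301546    12.01173866  101.88489152   -0.17056342   65.985188
 -102.94771617]
```

View pics/w17c.png

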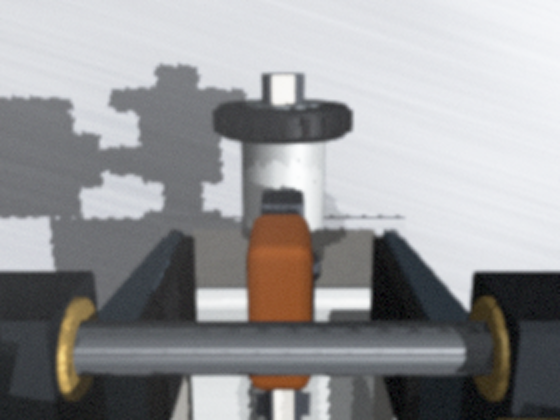

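Call:
arm_command(series=[0,0,0,0,0,0,0,0,0,0,0,0,0,0,0,0,0,0,0,0,0,0,0,0,0,0,0,0,0,0,0,0,0,0,0,0], hand=0, newtons=35)

```text
time_s: 23.5
ee_pos: [493.3, 43.3, 202.4]
ee_rot: [-179.8, 0.1, -163.2]
force: [-0.0, 2.4, 1.0]
gripper_width: 17.6
```

Run:
```python
from t import *
s=env.state(); print(s['time_s'],s['ee_pos'],s['ee_rot'],s['force'],s['torque'],s['gripper_width'],s['qpos'][5])
```

```text
23.5 [493.32191256  43.2524366  202.368912  ] [-1.79835573e+02  7.84955097e-02 -1.63166083e+02] [-0.02590722  2.40907319  1.03405784] [ 0.18115895 -0.0021335  -0.06137269] 17.559032781438365 -102.99706714499335
```

Call:
arm_command(series=[0,0,-0.0002,0,0,-0.111,0,0,-0.0002,0,0,-0.111,0,0,-0.0002,0,0,-0.111,0,0,-0.0002,0,0,-0.111,0,0,-0.0002,0,0,-0.111,0,0,-0.0002,0,0,-0.111,0,0,-0.0002,0,0,-0.111,0,0,-0.0002,0,0,-0.111])

```text
time_s: 24.17
ee_pos: [493.1, 42.6, 201.8]
ee_rot: [-179.7, 0.1, 156.7]
force: [-0.7, -2.3, 1.1]
gripper_width: 17.5
```

```bash
cat > st.py <<'E'
from t import *
s=env.state(); print(s['time_s'],np.round(s['ee_pos'],1),np.round(s['ee_rot'],2),'F',np.round(s['force'],1),'T',np.round(s['torque'],3),round(s['gripper_width'],1),np.round(s['qpos'],1))
E
python3 st.py
```

```text
24.1667 [493.1  42.6 201.8] [-1.7974e+02  9.0000e-02  1.5668e+02] F [-0.7 -2.3  1.1] T [-0.382  0.16   0.176] 17.5 [  3.8  12.1 101.8  -0.3  66.1 -62.8]
```

Call:
arm_command(series=[0,0,-0.0002,0,0,-0.111,0,0,-0.0002,0,0,-0.111,0,0,-0.0002,0,0,-0.111,0,0,-0.0002,0,0,-0.111,0,0,-0.0002,0,0,-0.111,0,0,-0.0002,0,0,-0.111,0,0,-0.0002,0,0,-0.111,0,0,-0.0002,0,0,-0.111])

```text
time_s: 24.83
ee_pos: [492.8, 42.1, 201.2]
ee_rot: [-179.7, 0.2, 116.7]
force: [-2.7, -3.5, 2.4]
gripper_width: 17.6
```

```bash
python3 st.py; python3 chk.py 18; python3 -c "
from h import *
wgrab('w18')"
```

```text
24.8333 [492.8  42.1 201.2] [-179.71    0.18  116.74] F [-2.7 -3.5  2.4] T [-0.764  0.287  0.162] 17.6 [  3.7  12.2 101.8  -0.3  66.2 -22.9]
24.8333 mouth [467.5  90.6 128.9] screw [492.7  42.7 128. ] force [-2.7 -3.5  2.4] 17.571705100292796 kx [-0.3202644   0.62777899 -0.70924062]
side [149.7 348.6]
side [298.7 378.8]
scene [567.9 325.4]
scene [390.1 272.5]
```

View pics/side18.png

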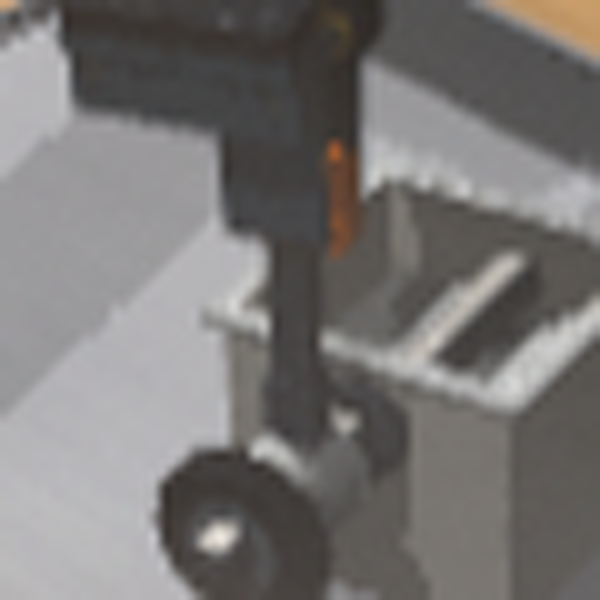

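View pics/w18.png

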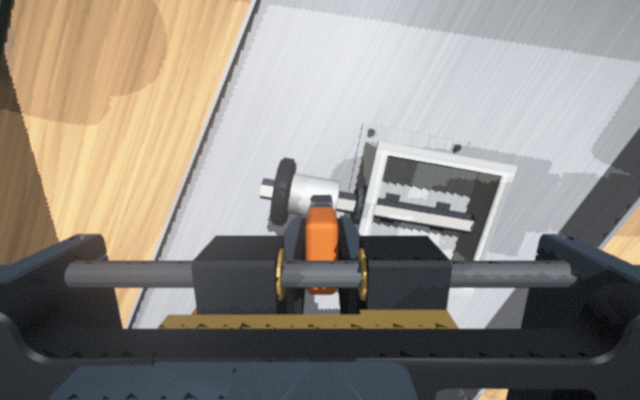

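Call:
arm_command(series=[-0.0006,-0.0012,-0.0002,0,0,-0.111,-0.0006,-0.0012,-0.0002,0,0,-0.111,0,0,-0.0002,0,0,-0.111,0,0,-0.0002,0,0,-0.111,0,0,-0.0002,0,0,-0.111,0,0,-0.0002,0,0,-0.111,0,0,-0.0002,0,0,-0.111,0,0,-0.0002,0,0,-0.111])

```text
time_s: 25.65
ee_pos: [492.1, 41.8, 200.5]
ee_rot: [-179.8, 0.2, 76.9]
force: [-3.0, -3.0, 3.8]
gripper_width: 17.9
```

```bash
python3 st.py
```

```text
25.65 [492.1  41.8 200.5] [-1.7977e+02  1.6000e-01  7.6880e+01] F [-3.  -3.   3.8] T [-0.768  0.734  0.152] 17.9 [ 3.600e+00  1.220e+01  1.019e+02 -1.000e-01  6.610e+01  1.670e+01]
```

Call:
arm_command(series=[0,0,-0.0002,0,0,-0.089,0,0,-0.0002,0,0,-0.089,0,0,-0.0002,0,0,-0.067])

```text
time_s: 25.9
ee_pos: [492.0, 41.8, 200.4]
ee_rot: [-179.8, 0.2, 65.9]
force: [-2.6, -2.7, 4.7]
gripper_width: 17.9
```

```bash
python3 st.py
```

```text
25.9 [492.   41.8 200.4] [-1.7977e+02  1.7000e-01  6.5920e+01] F [-2.6 -2.7  4.7] T [-0.74   0.847  0.078] 17.9 [ 3.60e+00  1.22e+01  1.02e+02 -1.00e-01  6.61e+01  2.77e+01]
```

Call:
arm_command(series=[0,0,0,0,0,-0.045,0,0,0,0,0,-0.045,0,0,0,0,0,0])

```text
time_s: 26.15
ee_pos: [492.0, 41.9, 200.3]
ee_rot: [-179.8, 0.2, 62.0]
force: [-3.5, -3.3, 5.2]
gripper_width: 17.8
```

```bash
python3 st.py
```

```text
26.15 [492.   41.9 200.3] [-1.7977e+02  1.7000e-01  6.1980e+01] F [-3.5 -3.3  5.2] T [-0.799  0.973  0.089] 17.8 [  3.5  12.2 102.   -0.   66.1  31.6]
```

Call:
arm_command(series=[0,0,0,0,0,-0.067,0,0,0,0,0,0])

```text
time_s: 26.32
ee_pos: [491.9, 41.9, 200.3]
ee_rot: [-179.8, 0.2, 58.9]
force: [-3.0, -3.5, 5.4]
gripper_width: 17.8
```

```bash
python3 st.py
```

```text
26.3167 [491.9  41.9 200.3] [-1.7977e+02  1.7000e-01  5.8940e+01] F [-3.  -3.5  5.4] T [-0.761  0.95   0.122] 17.8 [  3.5  12.2 102.   -0.   66.1  34.6]
```

Call:
arm_command(series=[0,0,0,0,0,-0.067,0,0,0,0,0,0])

```text
time_s: 26.48
ee_pos: [491.9, 41.9, 200.2]
ee_rot: [-179.8, 0.2, 55.9]
force: [-3.1, -3.2, 4.4]
gripper_width: 17.9
```

```bash
python3 st.py
```

```text
26.4833 [491.9  41.9 200.2] [-179.77    0.18   55.93] F [-3.1 -3.2  4.4] T [-0.776  1.02   0.129] 17.9 [  3.5  12.2 102.   -0.   66.1  37.6]
```

Call:
arm_command(series=[0,0,0,0,0,-0.067,0,0,0,0,0,0])

```text
time_s: 26.65
ee_pos: [491.8, 42.0, 200.2]
ee_rot: [-179.8, 0.2, 52.9]
force: [-3.5, -3.3, 4.6]
gripper_width: 17.7
```

```bash
python3 st.py;  python3 chk.py 19; python3 -c "
from h import *
f=wgrab('w19'); crop(f['frame'],220,120,420,270,4,'w19c')"
```

```text
26.65 [491.8  42.  200.2] [-179.77    0.18   52.93] F [-3.5 -3.3  4.6] T [-0.837  1.078  0.133] 17.7 [  3.5  12.2 102.    0.   66.1  40.6]
26.65 mouth [524.2  86.  128. ] screw [492.7  42.7 128. ] force [-3.5 -3.3  4.6] 17.704635438666624 kx [ 0.42258912  0.56401875 -0.70922442]
side [284.9 293.7]
side [298.7 378.8]
scene [411.5 422.5]
scene [390.1 272.5]
```

View pics/w19c.png

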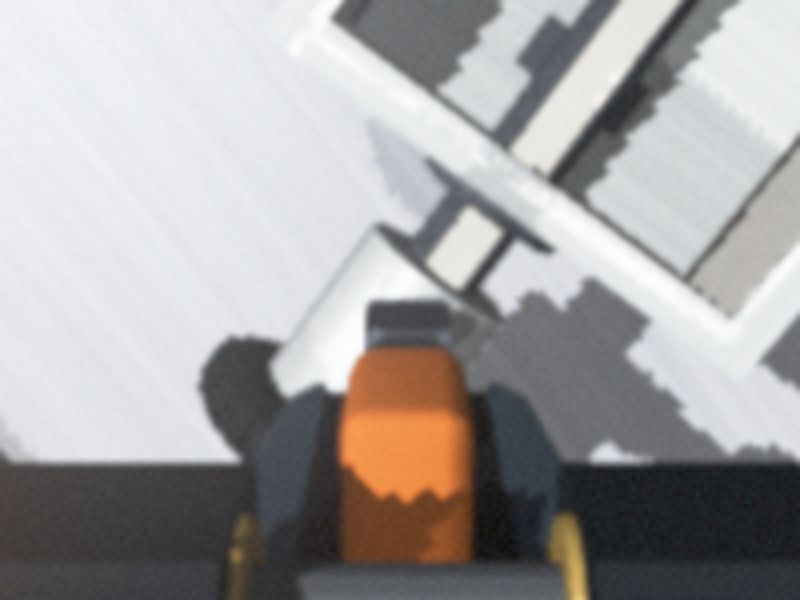

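View pics/side19.png

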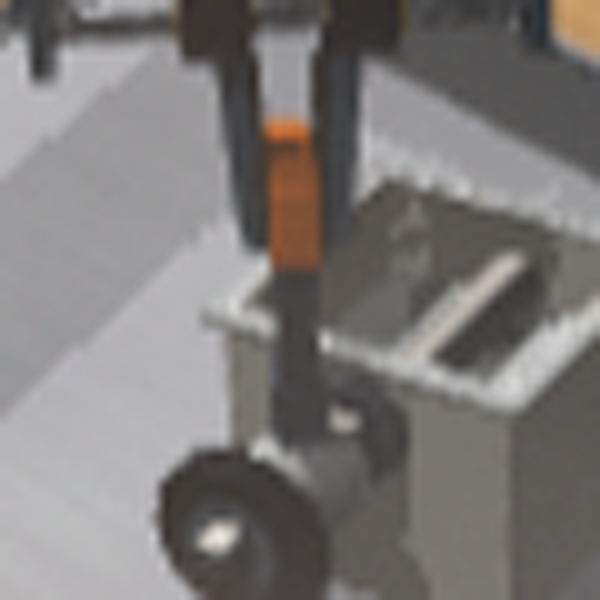

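View pics/scene19.png

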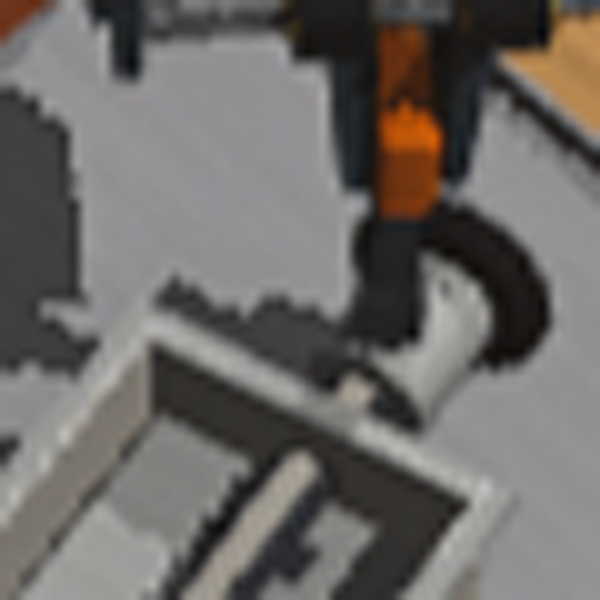

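Call:
arm_command(series=[0,0,0,0,0,-0.067,0,0,0,0,0,0])

```text
time_s: 26.97
ee_pos: [491.8, 42.0, 200.2]
ee_rot: [-179.8, 0.2, 49.9]
force: [-3.7, -3.5, 5.9]
gripper_width: 17.7
```

```bash
python3 st.py
```

```text
26.9667 [491.8  42.  200.2] [-179.77    0.19   49.92] F [-3.7 -3.5  5.9] T [-0.762  1.079  0.116] 17.7 [  3.5  12.2 102.    0.   66.1  43.6]
```

Call:
arm_command(series=[0,0,0,0,0,-0.067,0,0,0,0,0,0])

```text
time_s: 27.13
ee_pos: [491.8, 42.0, 200.2]
ee_rot: [-179.8, 0.2, 46.9]
force: [-4.0, -2.1, 5.8]
gripper_width: 17.7
```

```bash
python3 st.py
```

```text
27.1333 [491.8  42.  200.2] [-179.77    0.19   46.9 ] F [-4.  -2.1  5.8] T [-0.804  1.067  0.114] 17.7 [  3.5  12.2 102.    0.   66.1  46.6]
```

Run:
```python
from h import *
import pickle
for n,u0,v0 in [('side',270,130),('scene',310,200)]:
    g=pickle.load(open(n+'19.pkl','rb'))
    for z in (219,185,133,109,106,128): print(n,z,np.round((proj(g,np.r_[V.o[:2],z])-[u0,v0])*10,1))
g=grab_frame('side'); crop(g['frame'],280,140,320,180,18,'sz20')
```

```text
side 219 [289.3 144.1]
side 185 [292.9 233.8]
side 133 [298.2 366.4]
side 109 [300.6 425.7]
side 106 [300.9 433.1]
side 128 [298.7 378.8]
scene 219 [401.3  71. ]
scene 185 [397.  148.7]
scene 133 [390.7 262. ]
scene 109 [387.9 312.2]
scene 106 [387.5 318.3]
scene 128 [390.1 272.5]
```

View pics/sz20.png

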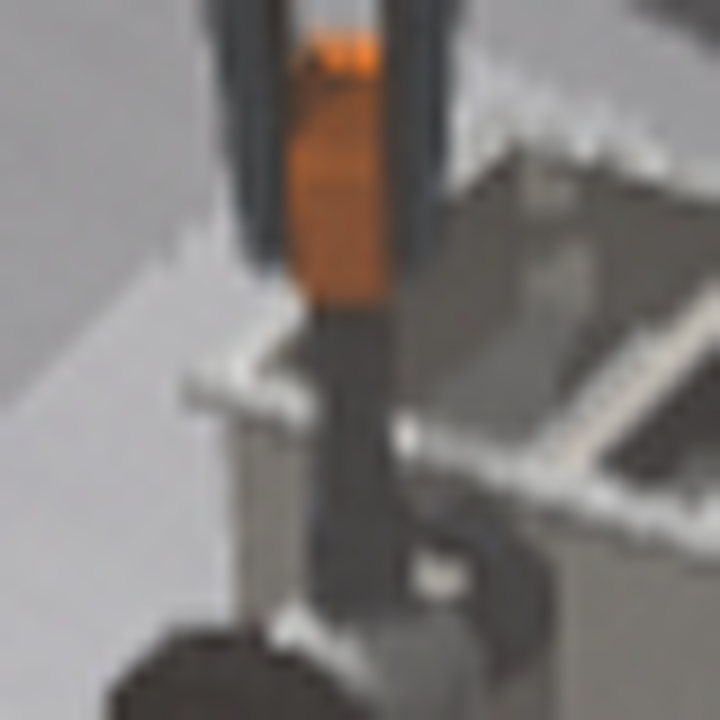

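Call:
arm_command(series=[0,0,0,0,0,-0.067,0,0,0,0,0,0,0,0,0,0,0,0])

```text
time_s: 27.43
ee_pos: [491.7, 42.0, 200.1]
ee_rot: [-179.8, 0.2, 44.0]
force: [-3.7, -3.5, 5.2]
gripper_width: 18.0
```

```bash
python3 st.py
```

```text
27.4333 [491.7  42.  200.1] [-179.78    0.2    44.  ] F [-3.7 -3.5  5.2] T [-0.767  1.111  0.159] 18.0 [  3.5  12.2 102.    0.   66.1  49.5]
```

Call:
arm_command(series=[0,0,0,0,0,-0.067,0,0,0,0,0,0,0,0,0,0,0,0])

```text
time_s: 27.68
ee_pos: [491.7, 42.0, 200.2]
ee_rot: [-179.8, 0.2, 41.0]
force: [-4.5, -3.1, 4.9]
gripper_width: 17.8
```

```bash
python3 st.py; python3 -c "
from h import *
f=wgrab('w20'); crop(f['frame'],220,120,420,270,4,'w20c')"
```

```text
27.6833 [491.7  42.  200.2] [-179.79    0.2    40.99] F [-4.5 -3.1  4.9] T [-0.729  1.132  0.225] 17.8 [3.50e+00 1.22e+01 1.02e+02 1.00e-01 6.61e+01 5.25e+01]
```

View pics/w20c.png

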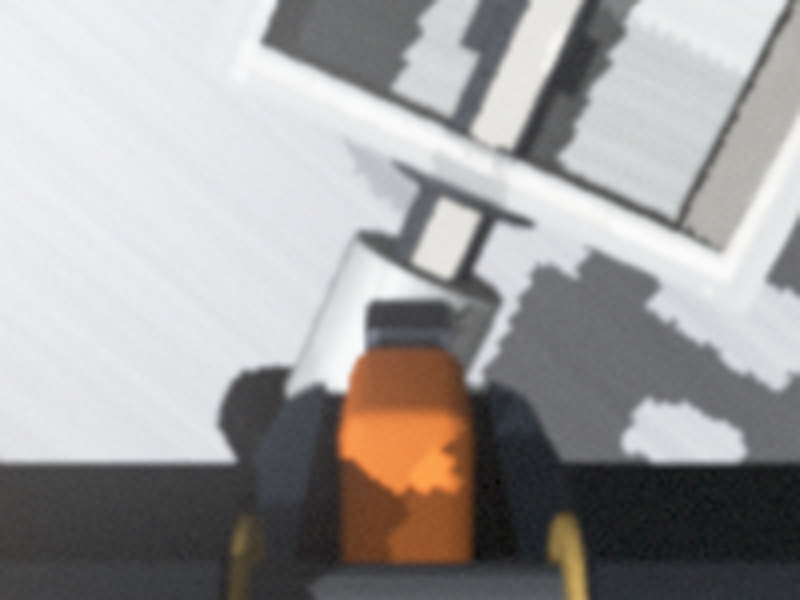

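Call:
arm_command(series=[0,0,0,0,0,-0.067,0,0,0,0,0,0,0,0,0,0,0,0])

```text
time_s: 27.98
ee_pos: [491.7, 42.2, 200.2]
ee_rot: [-179.8, 0.2, 38.0]
force: [-3.6, -2.5, 4.7]
gripper_width: 17.8
```

```bash
python3 st.py
```

```text
27.9833 [491.7  42.2 200.2] [-179.78    0.19   37.98] F [-3.6 -2.5  4.7] T [-0.686  1.103  0.32 ] 17.8 [3.50e+00 1.22e+01 1.02e+02 1.00e-01 6.61e+01 5.55e+01]
```

Call:
arm_command(series=[0,0,0,0,0,-0.067,0,0,0,0,0,0,0,0,0,0,0,0])

```text
time_s: 28.23
ee_pos: [491.7, 42.1, 200.1]
ee_rot: [-179.8, 0.2, 35.0]
force: [-3.8, -2.1, 5.4]
gripper_width: 17.6
```

```bash
python3 st.py
```

```text
28.2333 [491.7  42.1 200.1] [-179.79    0.22   34.98] F [-3.8 -2.1  5.4] T [-0.736  1.177  0.364] 17.6 [3.50e+00 1.22e+01 1.02e+02 1.00e-01 6.61e+01 5.85e+01]
```

Call:
arm_command(series=[0,0,0,0,0,-0.067,0,0,0,0,0,-0.045,0,0,0,0,0,0,0,0,0,0,0,0])

```text
time_s: 28.57
ee_pos: [491.7, 42.2, 200.2]
ee_rot: [-179.8, 0.2, 29.9]
force: [-3.9, -3.1, 4.8]
gripper_width: 18.0
```

```bash
python3 st.py
```

```text
28.5667 [491.7  42.2 200.2] [-179.78    0.2    29.9 ] F [-3.9 -3.1  4.8] T [-0.634  1.16   0.204] 18.0 [3.50e+00 1.22e+01 1.02e+02 1.00e-01 6.61e+01 6.36e+01]
```

```bash
python3 -c "
from h import *
f=wgrab('w21'); crop(f['frame'],220,120,420,270,4,'w21c')
g=grab_frame('side'); crop(g['frame'],270,130,330,190,10,'s21')"
```

```text
(no output)
```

View pics/w21c.png

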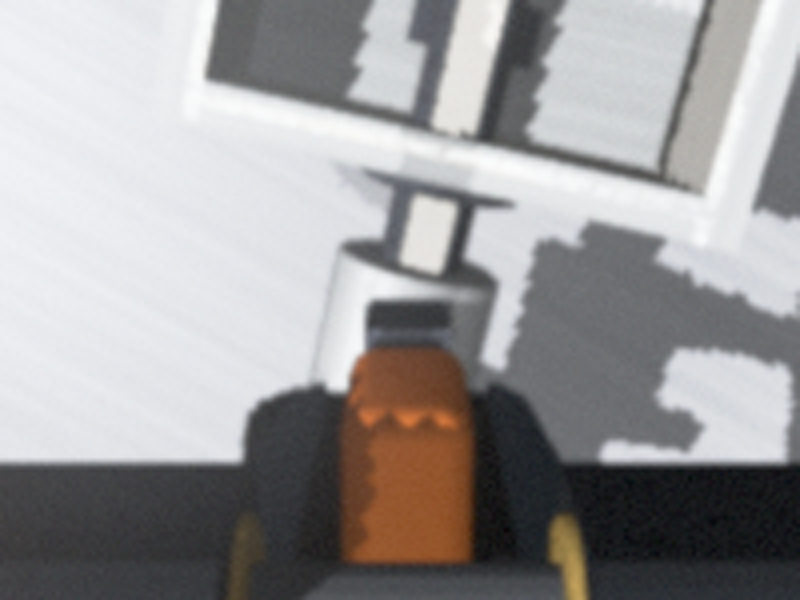

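View pics/s21.png

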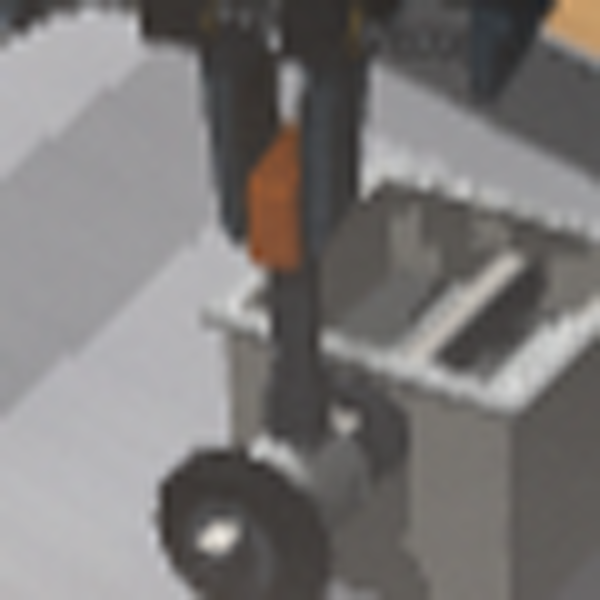

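Call:
arm_command(series=[0,0,0,0,0,0,0,0,0,0,0,0,0,0,0,0,0,0,0,0,0,0,0,0,0,0,0,0,0,0], hand=0.6)

```text
time_s: 29.08
ee_pos: [493.0, 42.6, 199.9]
ee_rot: [-179.8, 0.0, 29.7]
force: [-0.1, 0.2, 0.7]
gripper_width: 48.1
```

```bash
python3 st.py; python3 -c "
from h import *
f=wgrab('w22'); crop(f['frame'],220,120,420,270,4,'w22c')
g=grab_frame('side'); crop(g['frame'],270,130,330,190,10,'s22')"
```

```text
29.0833 [493.   42.6 199.9] [-1.7982e+02  4.0000e-02  2.9730e+01] F [-0.1  0.2  0.7] T [ 0.01   0.045 -0.022] 48.1 [  3.5  12.2 102.    0.2  65.9  63.7]
```

View pics/w22c.png

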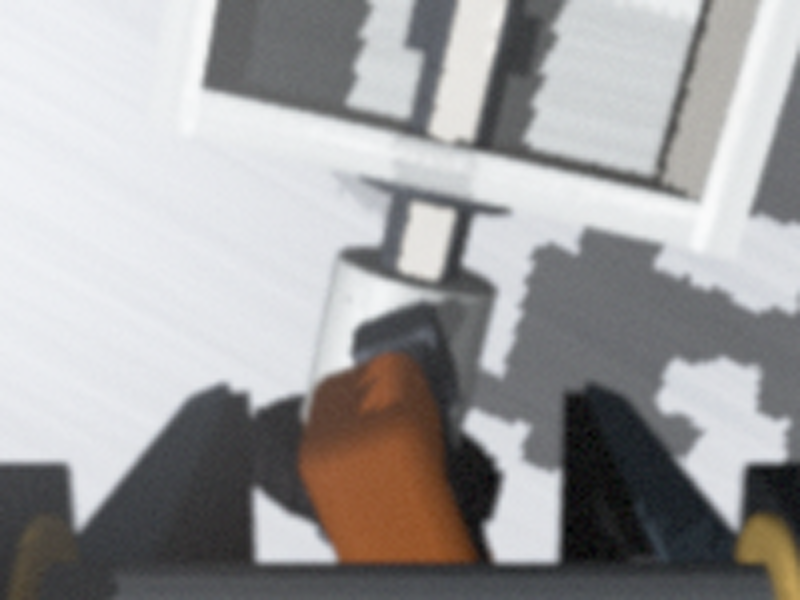

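View pics/s22.png

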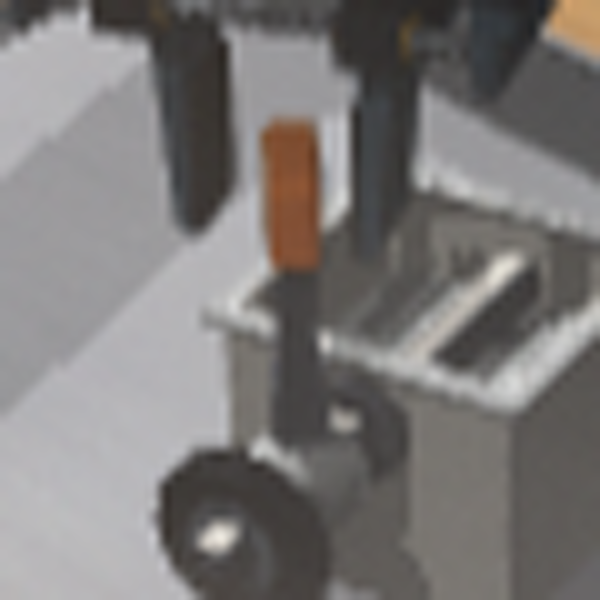

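Call:
arm_command(series=[0,0,0,0,0,0.126,0,0,0,0,0,0.126,0,0,0,0,0,0.126,0,0,0,0,0,0])

```text
time_s: 29.52
ee_pos: [492.9, 42.4, 200.0]
ee_rot: [-179.8, 0.1, 46.8]
force: [0.7, -0.6, 1.0]
gripper_width: 54.5
```

```bash
python3 st.py; python3 -c "
from h import *
f=wgrab('w23'); crop(f['frame'],220,120,420,270,4,'w23c')"
```

```text
29.5167 [492.9  42.4 200. ] [-1.7983e+02  6.0000e-02  4.6820e+01] F [ 0.7 -0.6  1. ] T [-0.036  0.05  -0.022] 54.5 [3.50e+00 1.22e+01 1.02e+02 1.00e-01 6.59e+01 4.67e+01]
```

View pics/w23c.png

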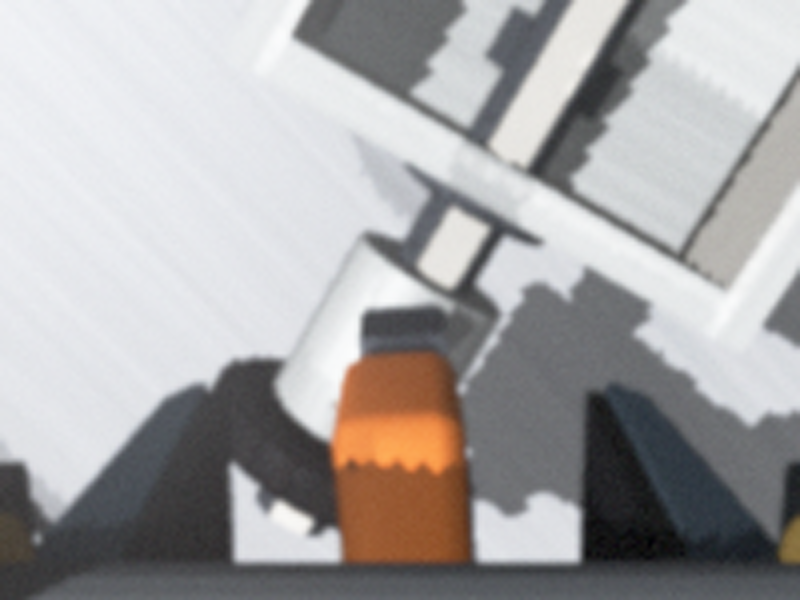

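Call:
arm_command(series=[0,0,0,0,0,0,0,0,0,0,0,0,0,0,0,0,0,0,0,0,0,0,0,0,0,0,0,0,0,0,0,0,0,0,0,0], hand=0, newtons=30)

```text
time_s: 30.07
ee_pos: [492.7, 42.4, 200.1]
ee_rot: [-179.8, 0.1, 46.7]
force: [-0.9, 1.5, 0.4]
gripper_width: 17.9
```

Call:
arm_command(series=[0,0,0.01,0,0,0,0,0,0.015,0,0,0,0,0,0.02,0,0,0,0,0,0.05,0,0,0,0,0,0.06,0,0,0,0,0,0.06,0,0,0,0,0,0,0,0,0])

```text
time_s: 30.65
ee_pos: [495.2, 42.3, 292.2]
ee_rot: [179.7, -0.4, 46.7]
force: [0.7, -0.1, -0.7]
gripper_width: 17.9
```

```bash
python3 st.py; python3 -c "
from h import *
f=wgrab('w24'); crop(f['frame'],220,60,420,210,4,'w24c')
g=grab_frame('side'); crop(g['frame'],270,120,330,190,10,'s24')
g=grab_frame('scene'); crop(g['frame'],310,190,370,260,10,'c24')"
```

```text
30.65 [495.2  42.3 292.2] [179.73  -0.37  46.71] F [ 0.7 -0.1 -0.7] T [ 0.058  0.086 -0.006] 17.9 [ 3.5  8.8 92.7  0.1 78.  46.8]
```

View pics/w24c.png

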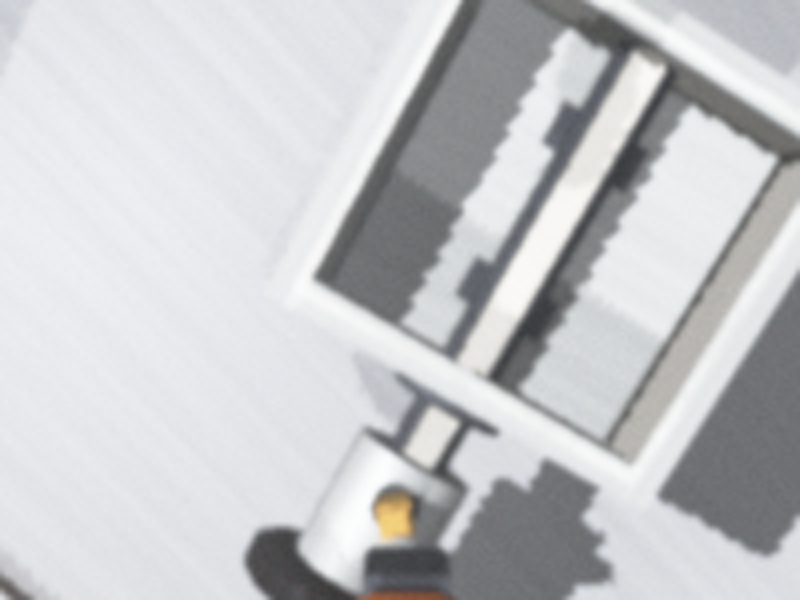

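View pics/s24.png

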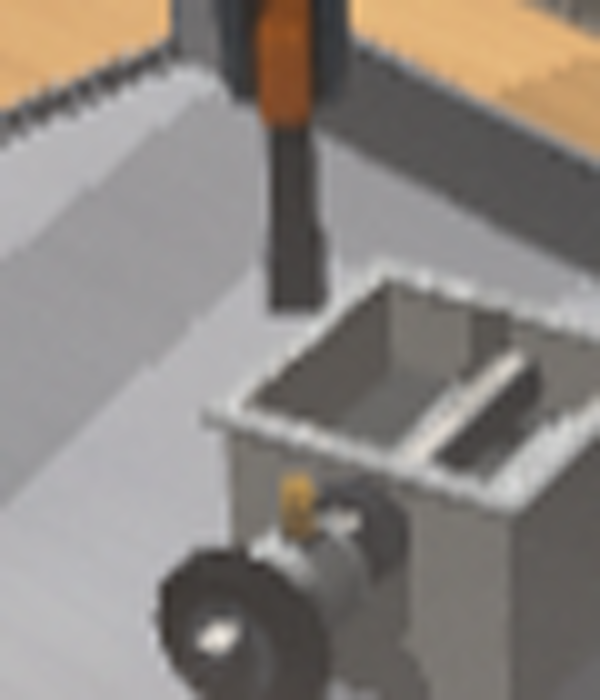

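Run:
```python
from h import *
import pickle
def prof(fr,c0,c1,r0,r1):
    a=fr[r0:r1,c0:c1].astype(float); return (a[:,:,0]-a[:,:,2])
for n,box in [('side',(295,304,163,178)),('scene',(344,354,222,236))]:
    now=grab_frame(n); pickle.dump(now,open(n+'25.pkl','wb'))
    for lab in ['10','11','25']:
        fr=pickle.load(open(n+lab+'.pkl','rb'))['frame']
        print(n,lab); print(prof(fr,*box).astype(int))
```

```text
side 10
[[  3   1   0  -1   0   2   6   5   2]
 [  6   5   5   3   0   2   3   5  -1]
 [  8   7   9   6   5   6   4   2   1]
 [  7   9   8   8  19  20   6   6   6]
 [  8   9   8  24  74  62  20   7   7]
 [  8   8  14  64 107  79  38   3   1]
 [  7   9  20  76  63  32  28   0   1]
 [  8   7  15  50  50  35  28   1   6]
 [  7   8   7  50  50  37  25   1   6]
 [  9   8   5  41  51  39  19   1   4]
 [  7   4   1  17  36  32   5   2   2]
 [  3   2   0  -1   4   3   1   2   1]
 [  1   0   2   1   1   2   3   2   2]
 [  5   4   3   2   1   2   3   2   3]
 [  4   4   5   2   1   2   2   2   4]]
side 11
[[ 4  1  1  0  1  3  6  7  3]
 [ 8  5  6  3  1  2  4  5  1]
 [ 9  7  9  7  6  7  4  3  3]
 [10  9  9  8 13 13  7  7  7]
 [ 8  9  8 17 29 27 14  7  8]
 [ 8  7 13 37 49 39 27  3  3]
 [ 7  8 22 50 49 33 29 -2  3]
 [ 7  7 15 52 51 34 26  2  5]
 [ 8  9  8 49 50 38 24  3  6]
 [ 8  9  5 40 52 40 16  3  6]
 [ 7  6  0 14 38 32  5  2  4]
 [ 2  1  1  3  8  7  3  3  2]
 [ 0  0  3  2  3  2  2  4  3]
 [ 6  5  5  4  3  3  4  3  4]
 [ 7  5  6  5  3  3  3  4  4]]
side 25
[[ 4  2  1  1  0  4  6  6  3]
 [ 7  5  
[... 1407 characters left out ...]
 4 14 15  3  2  2  5]
 [ 2  2  3  1  2  2  0  3  3  3]
 [ 2  1  2  3  1  3  2  4  3  2]]
scene 25
[[  0   1   4   5   7   5   5   4   6   5]
 [ -1   2   6   6   5   6   6   6   5   7]
 [ -2   2   5   6   5   6   6   5   7   6]
 [ -3   1   5   4   3   3   3   3   2   4]
 [ -1   2   4   2  15  18   0   1   4   4]
 [  0   0   0  29  94 100  49   5   4   4]
 [ -3   1   1  33 129 140  93   7   0   2]
 [ -2   2  -1  45 103 105 103   5   1   3]
 [  1   3  -1  50  77  70  88   4   1   3]
 [  3   3  -2  27  66  67  68   2   2   3]
 [  3   3  -1  27  67  70  63   1   2   4]
 [  3   2   2   9  35  37  19   2   3   5]
 [  3   2   2   1  -2  -3  -2   3   3   4]
 [  3   2   2   3   3   2   2   3   2   2]]
```

```bash
cat > p.py <<'E'
from h import *
T=np.array([471.2,-256.3,0]); a=np.radians(8.7); tx_=np.array([np.cos(a),np.sin(a),0]); ty_=np.array([-np.sin(a),np.cos(a),0])
tz=(-ty_-V.z)/2**.5; Rp=Rtool(tz,tx_)
def ptcp(mz): return T-54*ty_+V.z*mz-93*tz
E
python3 - <<'E'
from p import *
s=env.state(); P0=s['ee_pos']; R0=Ro.from_euler('xyz',s['ee_rot'],degrees=True).as_matrix()
P=ptcp(24); print(P, 'pre', P+V.z*130)
c=plan(P+V.z*130,Rp)
E
```

```text
[ 469.42103198 -244.67439195   89.76093065] pre [ 469.42103198 -244.67439195  219.76093065]
from [491.9  42.2 285. ] d [ -22.5 -286.9  -65.2] rv [-44.3  13.5  49.3] |d| 295.1 |rv| 67.7
11 rows of [-0.0051, -0.0652, -0.0148, -0.0895, 0.0273, 0.0997]  total shares [-0.0563, -0.7173, -0.1631, -0.9847, 0.3005, 1.0962]
```

Call:
arm_command(series=[-0.0047,-0.04,0.01,-0.082,0.025,0.0914,-0.0047,-0.06,0.01,-0.082,0.025,0.0914,-0.0047,-0.0617,0,-0.082,0.025,0.0914,-0.0047,-0.0617,0,-0.082,0.025,0.0914,-0.0047,-0.0617,0,-0.082,0.025,0.0914,-0.0047,-0.0617,0,-0.082,0.025,0.0914,-0.0047,-0.0617,0,-0.082,0.025,0.0914,-0.0047,-0.0617,0,-0.082,0.025,0.0914,-0.0047,-0.0617,0,-0.082,0.025,0.0914,-0.0047,-0.0617,0,-0.082,0.025,0.0914,-0.0047,-0.0617,0,-0.082,0.025,0.0914,-0.0047,-0.0617,0,-0.082,0.025,0.0914,0,0,0,0,0,0,0,0,0,0,0,0])

```text
time_s: 32.07
ee_pos: [468.8, -244.5, 292.4]
ee_rot: [-179.9, 44.7, 98.8]
force: [0.6, 0.5, -1.8]
gripper_width: 17.8
```

```bash
python3 st.py
python3 - <<'E'
from p import *
c=plan(ptcp(70),Rp); plan(ptcp(24),Rp,c)
f=wgrab('w26'); g=grab_frame('side'); crop(g['frame'],300,130,460,280,5,'s26');
E
```

```text
32.0667 [ 468.8 -244.5  292.4] [-179.88   44.73   98.77] F [ 0.6  0.5 -1.8] T [0.635 0.047 0.012] 17.8 [ -4.    6.9 109.  -50.2  63.4  10.7]
from [ 468.8 -244.5  292.4] d [ 6.000e-01 -1.000e-01 -1.566e+02] rv [-0.3 -0.1  0. ] |d| 156.6 |rv| 0.3
5 rows of [0.0003, -0.0001, -0.0783, -0.0011, -0.0006, 0.0001]  total shares [0.0016, -0.0003, -0.3915, -0.0057, -0.0028, 0.0003]
from [ 469.4 -244.7  135.8] d [  0.   0. -46.] rv [0. 0. 0.] |d| 46.0 |rv| 0.0
2 rows of [0.0, 0.0, -0.0575, 0.0, 0.0, 0.0]  total shares [0.0, 0.0, -0.115, 0.0, 0.0, 0.0]
```

View pics/s26.png

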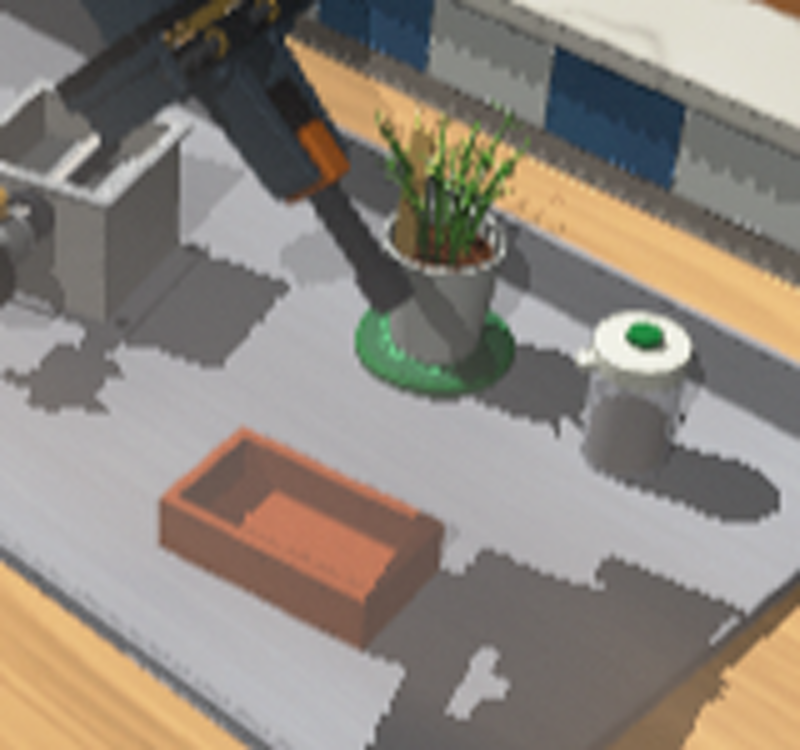

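View pics/w26.png

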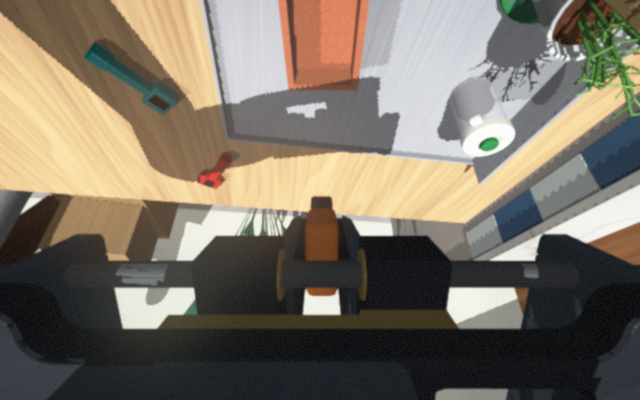

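Run:
```python
from h import *
g=grab_frame('side')
print('pot base left,right,front',[np.round(onz(g,300+x/5,130+y/5,z),0) for x,y,z in [(355,350,16),(515,350,16),(435,395,6)]])
print('pot rim l/r',[np.round(onz(g,300+x/5,130+y/5,101),0) for x,y in [(385,235),(505,235)]])
g=grab_frame('scene'); print(np.round(onz(g,253,243,10),0))
```

```text
pot base left,right,front [array([ 646., -148.,   16.]), array([ 726., -223.,   16.]), array([ 658., -210.,    6.])]
pot rim l/r [array([ 669., -147.,  101.]), array([ 727., -203.,  101.])]
[ 697. -172.   10.]
```

Call:
arm_command(series=[0.0003,0,-0.06,-0.001,0,0,0.0003,0,-0.08,-0.001,0,0,0.0003,0,-0.08,-0.001,0,0,0.0003,0,-0.08,-0.001,0,0,0.0003,0,-0.08,-0.001,0,0,0,0,-0.05,0,0,0,0,0,-0.04,0,0,0,0,0,-0.02,0,0,0,0,0,0,0,0,0,0,0,0,0,0,0])

```text
time_s: 33.1
ee_pos: [471.7, -244.2, 98.0]
ee_rot: [179.9, 45.1, 98.8]
force: [0.6, 0.9, 0.2]
gripper_width: 18.0
```

```bash
python3 st.py
python3 - <<'E'
from p import *
c=plan(ptcp(24),Rp)
g=grab_frame('side'); crop(g['frame'],300,160,440,280,5,'s27'); 
g=grab_frame('scene'); crop(g['frame'],250,140,350,240,6,'c27');
E
```

```text
33.1 [ 471.7 -244.2   98. ] [179.94  45.07  98.79] F [0.6 0.9 0.2] T [ 0.561  0.071 -0.038] 18.0 [ -3.8  22.3 123.8 -69.   47.7  42.8]
from [ 471.7 -244.2   98. ] d [-2.3 -0.5 -8.3] rv [ 0.1  0.1 -0.1] |d| 8.6 |rv| 0.2
1 rows of [-0.0057, -0.0013, -0.0207, 0.0013, 0.0012, -0.003]  total shares [-0.0057, -0.0013, -0.0207, 0.0013, 0.0012, -0.003]
```

View pics/s27.png

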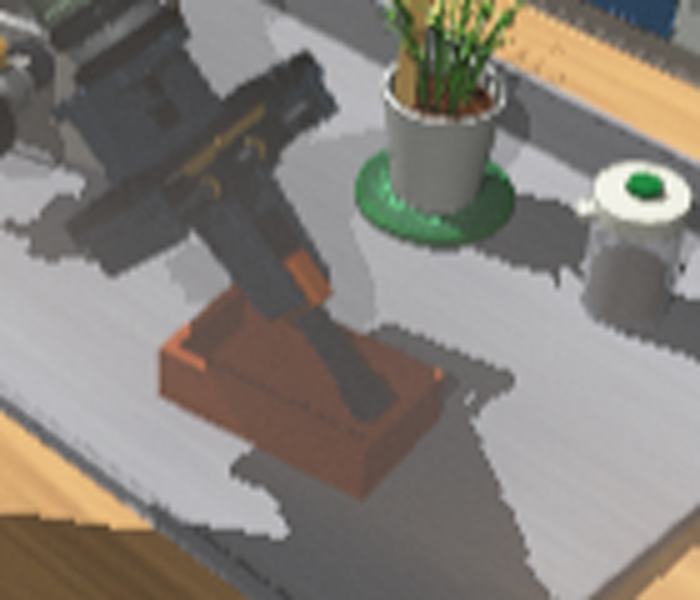

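View pics/c27.png

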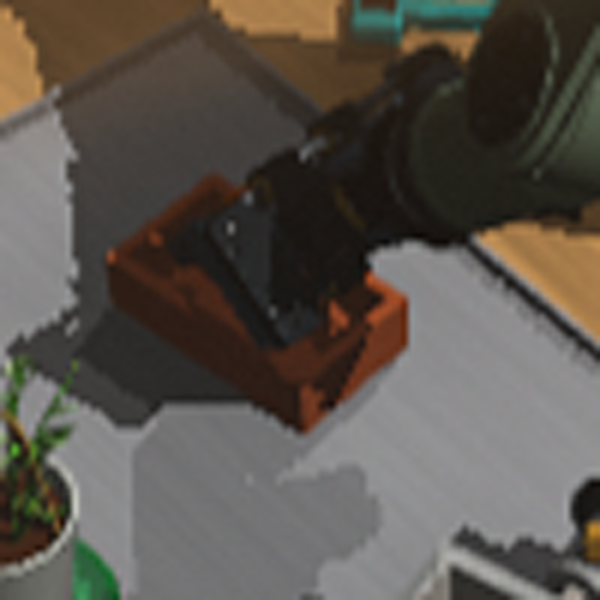

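Call:
arm_command(series=[-0.005,-0.001,-0.02,0,0,0,-0.002,0.0129,-0.0155,-0.11,-0.0168,0,-0.002,0.0129,-0.0155,-0.11,-0.0168,0,0,0,0,0,0,0,0,0,0,0,0,0])

```text
time_s: 33.62
ee_pos: [471.7, -225.5, 84.7]
ee_rot: [-179.2, 54.6, 98.9]
force: [0.7, -0.5, -0.1]
gripper_width: 18.1
```

```bash
python3 st.py
python3 - <<'E'
from p import *
s=env.state(); R=Ro.from_euler('xyz',s['ee_rot'],degrees=True).as_matrix(); print('mouth',s['ee_pos']+93*R[:,2], 'want',T-54*ty_)
E
```

```text
33.6167 [ 471.7 -225.5   84.7] [-179.18   54.57   98.94] F [ 0.7 -0.5 -0.1] T [0.66  0.056 0.018] 18.1 [  3.3  28.4 126.3 -77.   56.5  58.8]
mouth [ 482.20084818 -300.60585299   30.83435092] want [ 479.36808429 -309.67866989    0.        ]
```

Call:
arm_command(series=[0.002,-0.0124,0.01,0.11,0.0168,0,0.0015,-0.0247,-0.01,0,0,0,0,0,-0.006,0,0,0,0,0,0,0,0,0])

```text
time_s: 33.95
ee_pos: [471.5, -242.3, 83.0]
ee_rot: [-179.3, 49.6, 98.5]
force: [0.8, -0.4, -1.1]
gripper_width: 18.2
```

```bash
python3 st.py
python3 - <<'E'
from p import *
s=env.state(); R=Ro.from_euler('xyz',s['ee_rot'],degrees=True).as_matrix(); print('mouth',s['ee_pos']+93*R[:,2], 'want',T-54*ty_)
g=grab_frame('side'); crop(g['frame'],300,160,440,280,5,'s28');
E
```

```text
33.95 [ 471.5 -242.3   83. ] [-179.34   49.59   98.51] F [ 0.8 -0.4 -1.1] T [ 0.691  0.063 -0.002] 18.2 [ -1.1  26.1 125.2 -74.5  51.3  52.1]
mouth [ 480.94171083 -312.50616365   22.76848817] want [ 479.36808429 -309.67866989    0.        ]
```

View pics/s28.png

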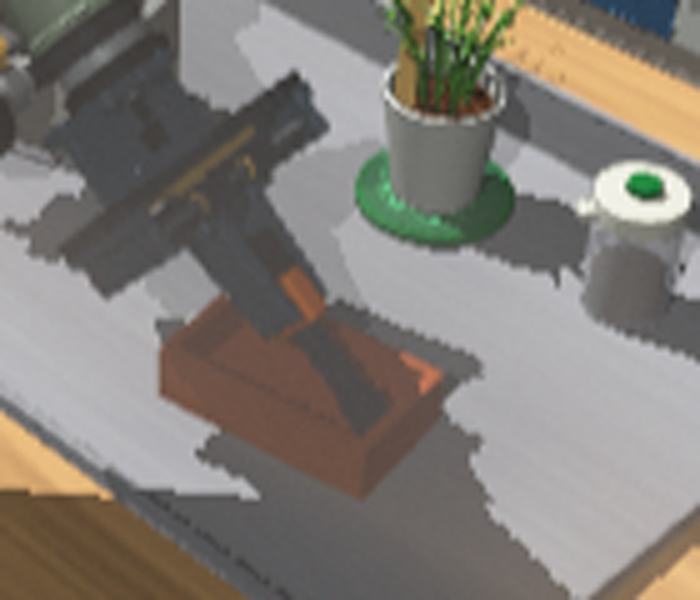

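Call:
arm_command(series=[0,0,0,0,0,0,0,0,0,0,0,0,0,0,0,0,0,0,0,0,0,0,0,0,0,0,0,0,0,0,0,0,0,0,0,0,0,0,0,0,0,0,0,0,0,0,0,0], hand=0.42)

```text
time_s: 34.67
ee_pos: [471.9, -241.3, 82.3]
ee_rot: [-179.2, 49.6, 98.8]
force: [0.4, -0.9, 0.8]
gripper_width: 38.3
```

```bash
python3 st.py
python3 - <<'E'
from p import *
g=grab_frame('side'); crop(g['frame'],300,160,440,280,5,'s29'); f=wgrab('w29')
plan(env.state()['ee_pos']-90*tz,Rp)
E
```

```text
34.6667 [ 471.9 -241.3   82.3] [-179.17   49.61   98.77] F [ 0.4 -0.9  0.8] T [0.512 0.097 0.017] 38.3 [ -1.   26.3 125.2 -74.6  51.4  52.1]
from [ 471.9 -241.4   82.3] d [-9.6 62.9 63.6] rv [4.6 0.1 0.5] |d| 90.0 |rv| 4.7
3 rows of [-0.008, 0.0524, 0.053, 0.0344, 0.0011, 0.004]  total shares [-0.0241, 0.1573, 0.1591, 0.1032, 0.0033, 0.0121]
```

View pics/s29.png

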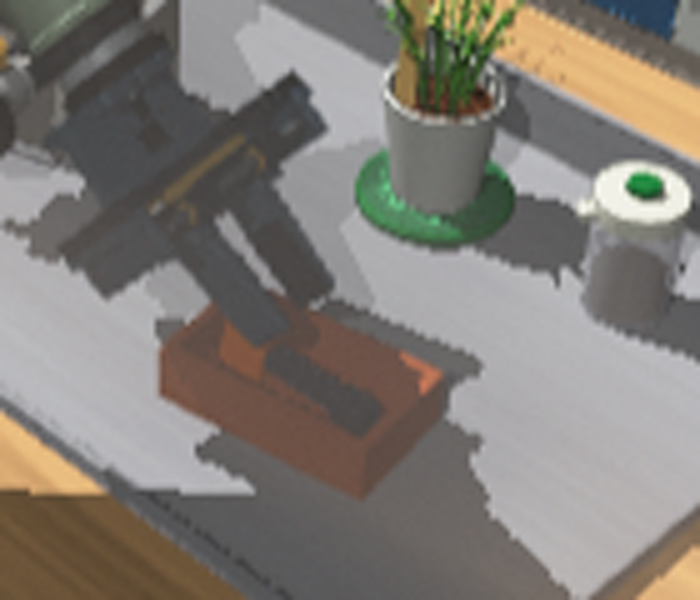

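View pics/w29.png

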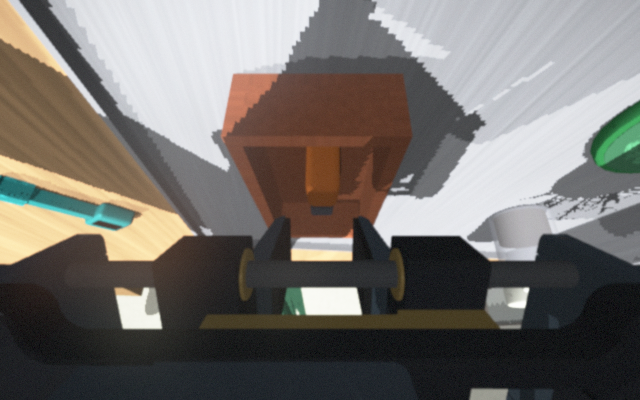

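Call:
arm_command(series=[-0.003,0.02,0.03,0,0,0,-0.003,0.02,0.06,0.034,0.001,0,0,0,0.08,0.034,0.001,0,0,0,0.08,0.034,0.001,0,0,0,0.08,0.05,0,0,0,0,0.06,0.1,0,0,0,0,0.03,0.1,0,0,0,0,0,0,0,0])

```text
time_s: 35.43
ee_pos: [471.7, -227.1, 256.4]
ee_rot: [177.3, 34.0, 96.4]
force: [0.3, 0.4, 0.5]
gripper_width: 38.3
```

```bash
python3 st.py
python3 - <<'E'
from t import *
g=grab_frame('side'); crop(g['frame'],260,140,460,290,4,'s30')
R=Rtool(-nrm(15),V.h)
toolcam=np.array([73.5,0.6,-159.6]); cam=V.o+V.h*(-10)+V.z*240
plan(cam-R@toolcam+V.z*60,R)
E
```

```text
35.4333 [ 471.7 -227.1  256.4] [177.28  34.01  96.37] F [0.3 0.4 0.5] T [0.318 0.054 0.009] 38.3 [ -7.9   7.1 108.4 -38.4  58.5   3.8]
from [ 470.1 -226.6  253.2] d [ 21.1 237.8 -40.4] rv [47.6 12.3  9.3] |d| 242.1 |rv| 50.0
8 rows of [0.0066, 0.0743, -0.0126, 0.1321, 0.0341, 0.0258]  total shares [0.0526, 0.5946, -0.101, 1.057, 0.2726, 0.2061]
```

View pics/s30.png

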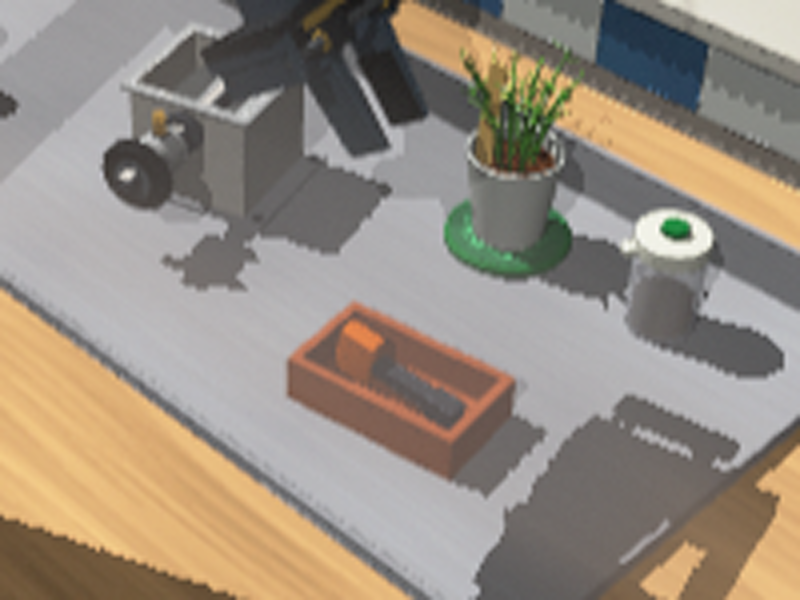

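Call:
arm_command(series=[0.0053,0.0595,0,0.1057,0.0273,0.0206,0.0053,0.0595,0,0.1057,0.0273,0.0206,0.0053,0.0595,0,0.1057,0.0273,0.0206,0.0053,0.0595,0,0.1057,0.0273,0.0206,0.0053,0.0595,0,0.1057,0.0273,0.0206,0.0053,0.0595,0,0.1057,0.0273,0.0206,0.0053,0.0595,-0.01,0.1057,0.0273,0.0206,0.0053,0.0595,-0.02,0.1057,0.0273,0.0206,0.0053,0.0595,-0.03,0.1057,0.0273,0.0206,0.0053,0.0595,-0.041,0.1057,0.0273,0.0206,0,0,-0.06,0,0,0,0,0,-0.06,0,0,0,0,0,0,0,0,0,0,0,0,0,0,0], hand=0.31)

```text
time_s: 36.65
ee_pos: [488.5, 13.2, 159.6]
ee_rot: [-179.4, -15.3, 107.1]
force: [0.3, -0.8, 0.5]
gripper_width: 28.2
```

```bash
python3 st.py
python3 - <<'E'
from h import *
f=wgrab('w31'); crop(f['frame'],240,140,400,240,5,'w31c')
print(-f['R'].T@f['t'],proj(f,V.o))
E
```

```text
36.65 [488.5  13.2 159.6] [-179.43  -15.27  107.09] F [ 0.3 -0.8  0.5] T [-0.132 -0.104  0.024] 28.2 [ -8.7  17.1 103.3  14.6  67.5 -32.4]
[482.27193639  41.19185409 332.83229717] [336.4221477  202.99939004]
```

View pics/w31c.png

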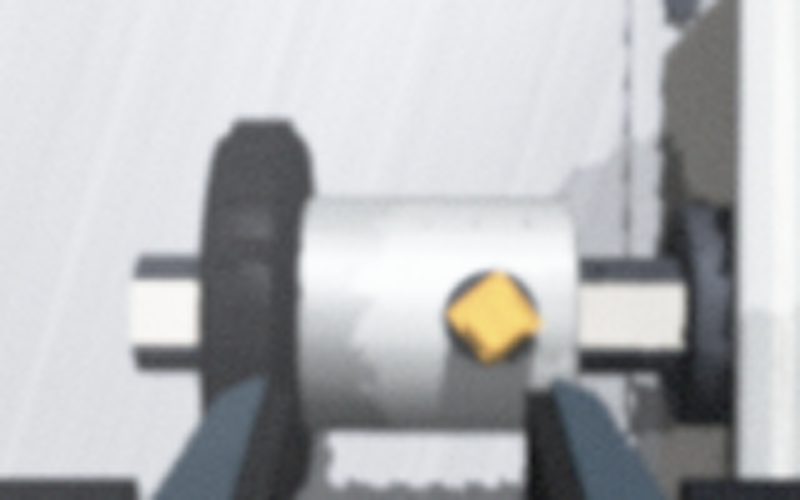

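Run:
```python
from h import *
R=Rtool(V.l-V.z,V.h)
P=V.o*[1,1,0]-V.l*27+V.z*170
plan(P,R)
```

```text
from [489.9  13.  161.1] d [-5.  55.6  8.9] rv [-57.5 -17.9  -0.2] |d| 56.5 |rv| 60.2
10 rows of [-0.0013, 0.0139, 0.0022, -0.1277, -0.0398, -0.0004]  total shares [-0.0125, 0.1389, 0.0221, -1.2768, -0.3981, -0.0042]
```

Call:
arm_command(series=[0,0,0.06,0,0,0,0,0,0.06,0,0,0,-0.0013,0.0139,0.0022,-0.1277,-0.0398,0,-0.0013,0.0139,0.0022,-0.1277,-0.0398,0,-0.0013,0.0139,0.0022,-0.1277,-0.0398,0,-0.0013,0.0139,0.0022,-0.1277,-0.0398,0,-0.0013,0.0139,0.0022,-0.1277,-0.0398,0,-0.0013,0.0139,0.0022,-0.1277,-0.0398,0,-0.0013,0.0139,0.0022,-0.1277,-0.0398,0,-0.0013,0.0139,0.0022,-0.1277,-0.0398,0,-0.0013,0.0139,0.0022,-0.1277,-0.0398,0,-0.0013,0.0139,0.0022,-0.1277,-0.0398,0,0,0,-0.06,0,0,0,0,0,-0.06,0,0,0,0,0,0,0,0,0,0,0,0,0,0,0])

```text
time_s: 38.03
ee_pos: [485.6, 68.3, 171.4]
ee_rot: [180.0, 45.1, 107.1]
force: [0.0, 1.5, 0.4]
gripper_width: 28.4
```

```bash
python3 st.py
python3 - <<'E'
from h import *
f=wgrab('w32'); 
for z in (106,126,127.2,128): print(z,proj(f,np.r_[V.o[:2],z]))
crop(f['frame'],260,100,420,220,5,'w32c')
E
```

```text
38.0333 [485.6  68.3 171.4] [179.98  45.12 107.14] F [0.  1.5 0.4] T [ 0.436  0.11  -0.034] 28.4 [ 33.3  20.8 110.4 -45.8  71.6  40.3]
106 [319.21513752 181.93227745]
126 [319.12585269 204.29684858]
127.2 [319.12023671 205.70357233]
128 [319.11647562 206.64567167]
```

View pics/w32c.png

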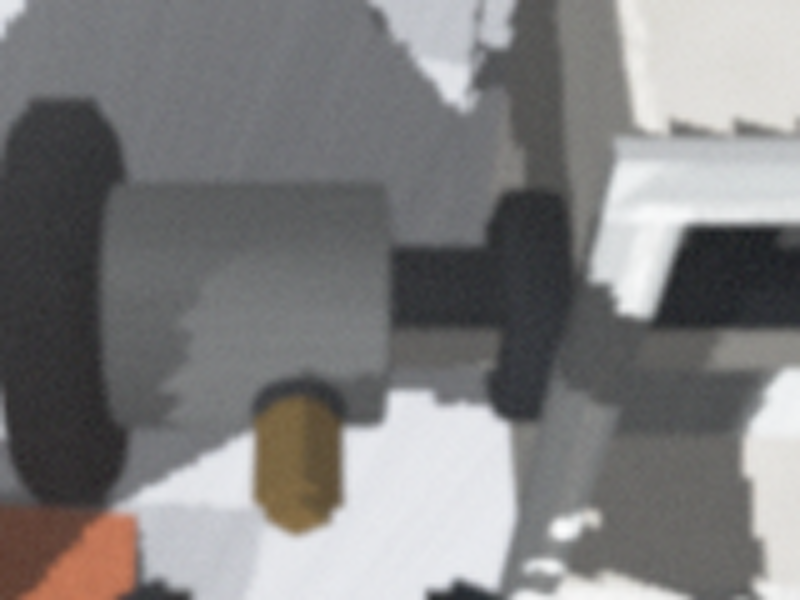

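View pics/w32.png

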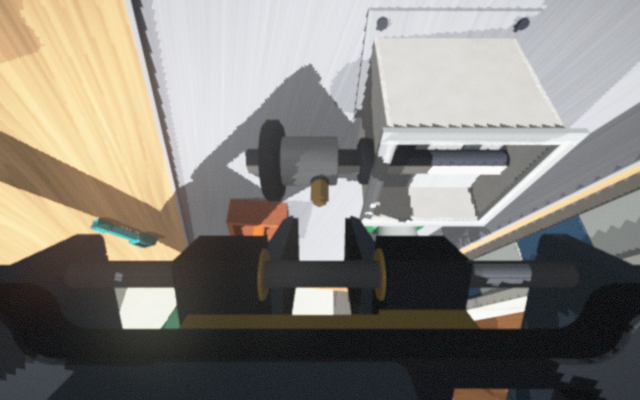

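Run:
```python
from h import *
import pickle
_,f=pickle.load(open('w32.pkl','rb'))
c=-f['R'].T@f['t']; v=c-V.o; v-=V.h*(v@V.h); D=np.linalg.norm(v); v/=D; n=np.cross(V.h,v); a=np.arccos(20/D)
for sg in (-1,1):
    X=V.o+20*(np.cos(a)*v+sg*np.sin(a)*n); print('hub sil',proj(f,X))
for z in (128,127.2,126,125.8):
    print(z,'far corner 7mm',proj(f,np.r_[V.o[:2],z]+V.l*4.95),'10mm shoulder corner(3 below)',proj(f,np.r_[V.o[:2],z-3]+V.l*7.07), 'side corners',proj(f,np.r_[V.o[:2],z-3]+V.h*7.07))
crop(f['frame'],300,165,340,215,12,'w32d')
```

```text
hub sil [319.36231191 136.36510205]
hub sil [319.2263675  185.95494449]
128 far corner 7mm [319.11759683 209.75655417] 10mm shoulder corner(3 below) [319.13170531 207.60361811] side corners [328.55414352 203.15774604]
127.2 far corner 7mm [319.12128333 208.82707082] 10mm shoulder corner(3 below) [319.13531257 206.6916389 ] side corners [328.54078698 202.22852443]
126 far corner 7mm [319.12678844 207.439063  ] 10mm shoulder corner(3 below) [319.1406997  205.32968048] side corners [328.52084265 200.84098542]
125.8 far corner 7mm [319.12770309 207.20845015] 10mm shoulder corner(3 below) [319.1415948  205.10338523] side corners [328.51752909 200.61045951]
```

View pics/w32d.png

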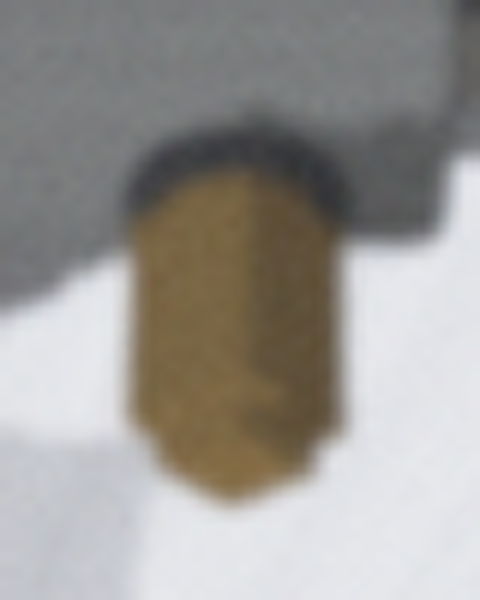

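Call:
arm_command(series=[-0.01,0.03,0.05,0,0,0,-0.01,0.03,0.06,0,0,0,-0.01,0.03,0.06,0,0,0,0,0,0.04,0,0,0,0,0,0,0,0,0,0,0,0,0,0,0])

```text
time_s: 38.58
ee_pos: [473.9, 104.3, 256.7]
ee_rot: [179.6, 44.9, 106.8]
force: [-0.1, -0.4, -0.3]
gripper_width: 28.4
```

```bash
python3 st.py
python3 - <<'E'
from h import *
g=grab_frame('side'); save(g['frame'],'s33')
E
```

```text
38.5833 [473.9 104.3 256.7] [179.58  44.95 106.8 ] F [-0.1 -0.4 -0.3] T [ 0.496  0.129 -0.03 ] 28.4 [ 37.3  16.1 102.5 -42.1  82.6  34.1]
```

View pics/s33.png

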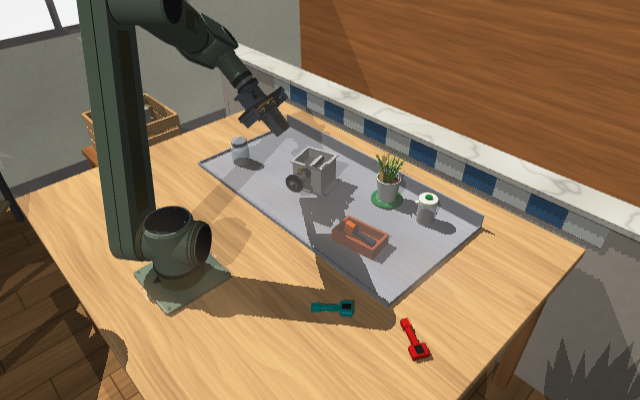

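The last picture shows the key in the trough at (360,238). The pot (388,190), jar (240,150) and dispenser (428,207) stand where they were.

```bash
python3 -c "
from workcell import env
print(env.job_done())"
```

```text
the job is handed in; nothing more can be done
None
```

The job is done and handed in at about 38.6 s of the 72 s allowed.

**What I did:**
- I turned the knob about 60° until its set screw faced the flat of the spindle.
- I fetched the orange key, set it fully down on the screw head, let go, and took it again from above.
- I turned it clockwise until the torque rose, lifted it off, and laid it in the clay trough.

**Last checks:**
- **Alignment:** before tightening, the screw and the flat agreed to about 2° seen from above. They still looked aligned afterwards.
- **Tightness:** the screw head sits about 2.2 mm lower and its square has turned to roughly 48° past a quarter turn. That matches about 2.4 rad, which is tight on the flat.
- **Rest of the scene:** the key lies inside the trough, the dill pot, jar and dispenser look unmoved, and the arm touches nothing.

**What did not go as planned:**
- **First mounting pose:** it ran the last joint right up to its range limit, -146.56°, so I mounted the key from the left instead. The reading there was -146.5635°, and I can't rule out that it counts as past the limit.
- **Tightening:** I turned the tool about 167°, more than the screw needed. Torque peaked at about 0.36 N m and then dropped, and the key sprang back about 20° when I released it. The head angle and sink above were measured after that.
- **Placing the key:** joint 4 came within about 0.1° of its limit (-77.06°). I could only tilt the key to about 50° from vertical, so it tipped the last few centimetres onto the trough floor.

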